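# Set up the vibration bench for a tap test

### The job

Set up the bench for a tap test: pile all the loose grey damping pads squarely on the steel base plate, long sides along its long side and centred on it, then set the accelerometer housing flat on the middle of the finished pile. Stand every red test block upright on one of its thin edges on the dark rubber mat, with no two blocks touching. Leave the studs, the hammer and the shaker where they are.

Things in the scene. Friction and masses are not known exactly. Their poses are not given: they have to be found in the camera images.
- mat: Dark rubber mat fixed to the table, 120 (x) x 300 (y) x 6 mm thick; origin at the centre of its underside, on the table top; z up. Its place and yaw vary.
- mat_top (a point): centre of the mat's upper face, 6 mm above the table; axes as the mat: x across its 120 mm width, y along its 300 mm length, z up
- base: Bright steel base plate fixed to the table, 90 (x) x 66 (y) x 8 mm thick; origin at the centre of its underside, z up. Its place and yaw vary.
- base_top (a point): centre of the base plate's upper face, 8 mm above the table; axes as the base plate
- pad1: Grey hard-urethane damping pad, rigid rectangular slab 76 (x) x 54 (y) x 12 mm (z), about 70 g, starts lying flat; origin at the centre of its underside. None from the start if this pad is absent.
- pad2: Grey hard-urethane damping pad, rigid rectangular slab 76 (x) x 54 (y) x 12 mm (z), about 70 g, starts lying flat; origin at the centre of its underside. None from the start if this pad is absent.
- pad3: Grey hard-urethane damping pad, rigid rectangular slab 76 (x) x 54 (y) x 12 mm (z), about 70 g, starts lying flat; origin at the centre of its underside. None from the start if this pad is absent.
- pad4: Grey hard-urethane damping pad, rigid rectangular slab 76 (x) x 54 (y) x 12 mm (z), about 70 g, starts lying flat; origin at the centre of its underside. None from the start if this pad is absent.
- pad5: Grey hard-urethane damping pad, rigid rectangular slab 76 (x) x 54 (y) x 12 mm (z), about 70 g, starts lying flat; origin at the centre of its underside. None from the start if this pad is absent.
- block1: Red anodized aluminium test block, a flat square tile 56 (x) x 56 (y) x 16 mm thick (z), about 140 g, a dark dot in the middle of both broad faces; starts lying flat on the table; origin at the centre of its underside, so its middle is 8 mm along its own z. None from the start if this block is absent.
- block2: Red anodized aluminium test block, a flat square tile 56 (x) x 56 (y) x 16 mm thick (z), about 140 g, a dark dot in the middle of both broad faces; starts lying flat on the table; origin at the centre of its underside, so its middle is 8 mm along its own z. None from the start if this block is absent.
- block3: Red anodized aluminium test block, a flat square tile 56 (x) x 56 (y) x 16 mm thick (z), about 140 g, a dark dot in the middle of both broad faces; starts lying flat on the table; origin at the centre of its underside, so its middle is 8 mm along its own z. None from the start if this block is absent.
- block1_c (a point): middle of block1; axes as the block (z is the thickness direction)
- block2_c (a point): middle of block2; axes as the block (z is the thickness direction)
- block3_c (a point): middle of block3; axes as the block (z is the thickness direction)
- acc: Titanium accelerometer housing, a box 40 (x) x 40 (y) x 22 mm high (z) with a brass connector stub, 11 mm across and 10 mm long, on its +x side, about 100 g; starts lying on the table on its 40 x 40 mm face; origin at the centre of its underside.
- acc_c (a point): middle of the accelerometer housing's box, 11 mm along its own z from the origin
- stud1: Bystander: stainless mounting stud standing on its 22 mm wide flange, 28 mm tall; loose; origin at the centre of its underside.
- stud2: Bystander: stainless mounting stud standing on its 22 mm wide flange, 28 mm tall; loose; origin at the centre of its underside.
- hammer: Bystander: small impact hammer lying on the table, about 230 mm long, blue grip, dark steel head; loose; origin on the table under its middle.
- shaker: Bystander: grey bench shaker with a clamp arm and a chunky black knob on top; fixed; footprint 160 x 150 mm, 247 mm tall; origin at the centre of its underside.
There are look-alikes about, which are no part of the job. Several things look just like the acc: the one meant starts farthest to the robot's left.

How it is judged:
By the outcome, as a careful person would: the job done as asked, in the order asked, and still so for the second after the job is handed in, with the robot touching nothing.
Of pad1, pad2, pad3, pad4, pad5 only 4 to 5 are there at a start; the rules pass over those that are not, and their reading is None.
Of block1, block2, block3 only 2 to 3 are there at a start; the rules pass over those that are not, and their reading is None.
At some moment in a run one of block1, block2, block3 may be knocked a few centimetres aside while the robot is not near it.
Once in a run the grip may slacken for a moment while it holds something.
It also fails if it takes over 208 s, if anything falls off the work surface, if the arm or the gripper's body presses on something with over 40 N, if the wrist force passes 120 N, or if a joint passes its speed limit or range.

### The arm

A 6-joint arm with a two-finger parallel gripper is mounted at the origin on the work surface. World frame = base frame: x ahead of the robot, y to its left, z up, the work surface at z = 0. Lengths are in m, angles in rad, forces in N, time in s.
With the tool pointing down it reaches from about 0.35 to 0.975 m from the base axis. Payload 17.4 kg.
Tool frame: the origin (TCP) lies at the very end of the fingers, on their centre line; the grasp point (between the pads) lies 19 mm behind it (manip.pinch_z is the distance from the TCP to the grasp point, in m); z points along the fingers, y is the line along which they close (so a half turn about z gives the same grasp; the last joint's range is limited). The gripper opens to 85 mm and grips with 20 to 120 N. Pads are 22 mm wide; open, the fingers measure 114 mm over their backs; the gripper's body (76 mm by 85 mm) begins 54 mm behind the grasp point. The pads swing forward as they close: fully open they stand 13 mm farther back than shut.
Start: joints at [1.077, 0.116, 1.442, -0, 1.584, -0.038], TCP at [0.297, 0.606, 0.209] pointing down, gripper open.
Joint ranges: [-2.83, 2.83], [-0.83, 2.19], [0.07, 2.5], [-1.14, 4.28], [0.01, 3], [-2.97, 2.97]. Speed limits (rad/s): [1.89, 1.89, 2.22, 3.14, 3.14, 3.14].

### API

Orientations are given as a unit quaternion [w, x, y, z].
In Python, from workcell import manip gives the robot as it stands.
- The arm moves only by the tool drive_tool, never from a script. Its argument "moves" is text: rows parted by semicolons, each of 7 numbers parted by spaces: the closure, from 0 (fully open) to 1 (shut), then the shift along the tool's x, y, z as a fraction of full scale, then the turn, a rotation vector about the tool's x, y, z as a fraction of full scale. A call has 1 to 20 rows; each row is the pose to reach, as a shift and turn from the pose commanded when the call began, along the tool's axes at that moment; what a row does not reach only later rows make up. Full scale, the value 1, is 150 mm for a shift and pi/2 rad for a turn. A row lasts 1/12 s, in which the tool goes at most 41.7 mm and 7.16 degrees, less where a joint would pass 70% of its speed; a pose out of reach is approached as far as the arm can. A call with a number of a shift or a turn outside -1 to 1 is refused whole. A call with a gripper value outside its range is refused whole. The fingers move at their own pace and stop on an object; "newtons" is the grip in N (left out, the last holds). Time passes only in rows, so rows that repeat a pose let the fingers close. It gives the time, the measured TCP pose, the force, the opening and the grip force at its end, in the units of the state.
- manip.state(): the state, without advancing time (a new reading comes with each control period).
- manip.grab_frame(name): name is "side" or "top"; returns the picture (400x640x3 uint8, red, green, blue); there is no depth.
- manip.get_calibration(name): a dict with "fx", "fy", "cx", "cy" (pixels), "k1" (the pictures are not rectified: a ray, as slopes to the right and down, at radius r is drawn at 1 + k1 r^2 times it, then the intrinsics apply), "R" (3x3) and "t" (3): a world point X has camera coordinates R X + t. Camera axes: x right, y down, z forward; pixel columns grow to the right and rows downward; lengths in m; the calibration is good to about 2 mm. A picture is of the moment at which its call begins. get_calibration takes no time and is no camera call.
- manip.hand_in(): hands the job in; it is judged then, once.
Trained networks look in the newest picture that a camera, given by its name, has taken for a name from the list of things; names that differ only in an ending like _2 or _b are one class to them, and where a whole thing is asked for, a point or a joint stands for the part that bears it (a point fixed in the world has none). Each returns a list of dicts, best first, with "score" (0 to 1); they miss things now and then, are a little off and sometimes report something else, mostly with a low value. They report only what shows in the picture. A call takes as long as a camera call. They do not tell look-alikes from the thing itself.
- manip.search_frame(query, camera): "box" ([left, top, width, height] as shares, 0 to 1, of the picture: columns of its width, rows of its height, round what is visible of it).
The state is a dict: "clock": time; "q": joint angles; "qvel": joint speeds; "joint_efforts": joint torques, N m; "eef_pos": TCP position; "eef_rot": TCP orientation; "force": force on the tool from outside, world axes, zero at the start; "moment": the same for the moment, N m; "finger_gap": finger opening in m; "finger_force": force on a finger pad.
Only numpy, scipy, OpenCV 4.12 (cv2) and the standard library are available. Lean on these libraries where they do the work, as an engineer would, in place of code of your own. Each camera call takes 0.05 s, during which the arm holds its last target. There are 200 camera calls.

## Working session

There is one attempt and no reset: what is moved stays moved. The work goes in short steps, Python scripts to look and compute and a tool call to move; the robot and the scene stay as the last step left them, time stands still between calls to the robot, and variables do not carry over. Pictures are saved under pics/ and viewed, at most 14 in all, crops included, and the job is handed in when it is done.

Besides the shell and the picture viewer there is one more tool, called after "Request:" as name(argument=value, ...) on one line, values as JSON. drive_tool: Moves the arm, as the interface text tells. Shift numbers are shares of 150 mm and turn numbers shares of pi/2 rad, none past 1 either way. Its arguments: {"type":"object","properties":{"moves":{"type":"string"},"newtons":{"type":"number"}},"required":["moves"]}

```bash
ls; mkdir -p pics; cat > h.py <<'E'
import numpy as np, cv2
from workcell import manip
def save(cam,name):
    im=manip.grab_frame(cam); cv2.imwrite(f'pics/{name}.png',im[:,:,::-1]); return im
def ray(cam,uv):
    c=manip.get_calibration(cam); R=np.array(c['R']);t=np.array(c['t'])
    d=np.array([(uv[0]-c['cx'])/c['fx'],(uv[1]-c['cy'])/c['fy']]); s=d.copy()
    for _ in range(20): s=d/(1+c['k1']*(s@s))
    return -R.T@t, R.T@np.array([s[0],s[1],1.])
def onz(cam,uv,z):
    o,d=ray(cam,uv); return o+d*(z-o[2])/d[2]
def proj(cam,X):
    c=manip.get_calibration(cam); p=np.array(c['R'])@np.array(X)+np.array(c['t']); s=p[:2]/p[2]; s=s*(1+c['k1']*(s@s))
    return np.array([s[0]*c['fx']+c['cx'],s[1]*c['fy']+c['cy']])
E
python3 - <<'E'
from h import *
for c in('top','side'):
    im=save(c,c+'0'); k=manip.get_calibration(c); print(c,{a:np.round(b,3).tolist() for a,b in k.items()}, (-np.array(k['R']).T@np.array(k['t'])).round(3))
    for q in('pad1','block1','acc','base','mat','stud1','hammer','shaker'):
        for r in manip.search_frame(q,c):
            b=np.array(r['box'])*[640,400,640,400]; print(q,round(r['score'],2),b.round(0).astype(int))
print(manip.state())
E
```

```text
pics
top {'fx': 422.674, 'fy': 422.674, 'cx': 317.396, 'cy': 195.058, 'k1': -0.042, 'R': [[-0.001, -1.0, 0.023], [-0.993, -0.002, -0.115], [0.115, -0.023, -0.993]], 't': [0.102, 0.606, 1.405]} [0.44  0.135 1.463]
pad1 0.73 [428 190  15  26]
pad1 0.71 [405 233  20  22]
pad1 0.68 [371 229  20  21]
pad1 0.63 [339 164  17  21]
block1 0.76 [387 195  19  17]
block1 0.74 [303 166  20  21]
block1 0.65 [335 233  17  19]
block1 0.26 [118 219  67  52]
acc 0.59 [407 140  12  15]
acc 0.52 [377 164  13  16]
acc 0.51 [409 169  10  13]
base 0.93 [443 227  23  26]
mat 0.56 [217 212  91  36]
stud1 0.54 [371 229  17  26]
hammer 0.73 [189 156  67  23]
shaker 0.86 [119 219  66  53]
side {'fx': 370.965, 'fy': 370.965, 'cx': 316.374, 'cy': 199.531, 'k1': 0.018, 'R': [[0.978, -0.206, 0.011], [-0.142, -0.709, -0.691], [0.15, 0.675, -0.723]], 't': [-0.565, 0.187, 0.979]} [ 0.433 -0.644  0.843]
pad1 0.92 [268 303  33  32]
pad1 0.87 [326 323  39  27]
pad1 0.8 [260 265  36  24]
pad1 0.73 [340 220  27  18]
pad1 0.44 [319 275  25  26]
pad1 0.23 [358 254  21  18]
block1 0.84 [264 225  19  20]
block1 0.66 [321 274  
[... 395 characters left out ...]
  53  48  76]
{'clock': 0.9, 'q': array([ 1.07718138e+00,  1.16013005e-01,  1.44161036e+00, -2.15912762e-06,
        1.58397967e+00, -3.78037946e-02]), 'qvel': array([ 0.00060081,  0.00263394,  0.00101685,  0.00137871,  0.00164342,
       -0.00044343]), 'joint_efforts': array([-2.14197287e-03, -7.31735373e+01, -6.32621813e+01, -1.89760435e-04,
        8.40514604e-04,  7.32987610e-05]), 'eef_pos': array([0.2971438 , 0.60608762, 0.20928793]), 'eef_rot': array([-3.21932027e-07,  2.25937769e-01,  9.74141737e-01, -5.29374383e-06]), 'force': array([0.42833218, 0.17934191, 0.3912492 ]), 'moment': array([ 0.01978641,  0.01366013, -0.03137599]), 'finger_force': 0.0, 'finger_gap': 0.08540203789623908}
```

View both.

```bash
python3 - <<'E'
import cv2
a=cv2.imread('pics/top0.png')[125:275,100:480]; cv2.imwrite('pics/t0.png',cv2.resize(a,(798,315),interpolation=cv2.INTER_CUBIC))
a=cv2.imread('pics/side0.png')[50:400,180:460]; cv2.imwrite('pics/s0.png',cv2.resize(a,(480,600),interpolation=cv2.INTER_CUBIC))
a=cv2.imread('pics/top0.png')[125:265,300:480]; cv2.imwrite('pics/t0b.png',cv2.resize(a,(771,600),interpolation=cv2.INTER_CUBIC))
E
```

```text
(no output)
```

View pics/t0.png

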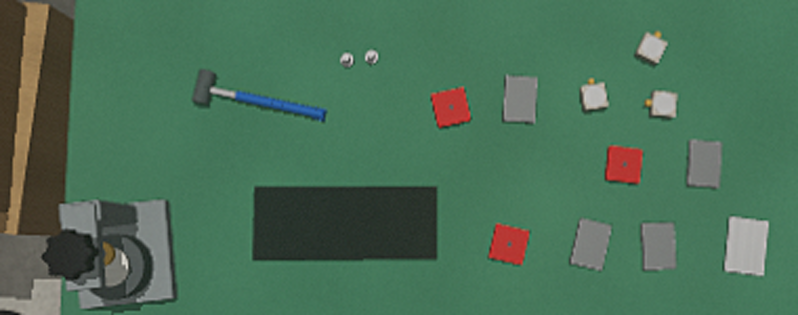

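View pics/s0.png

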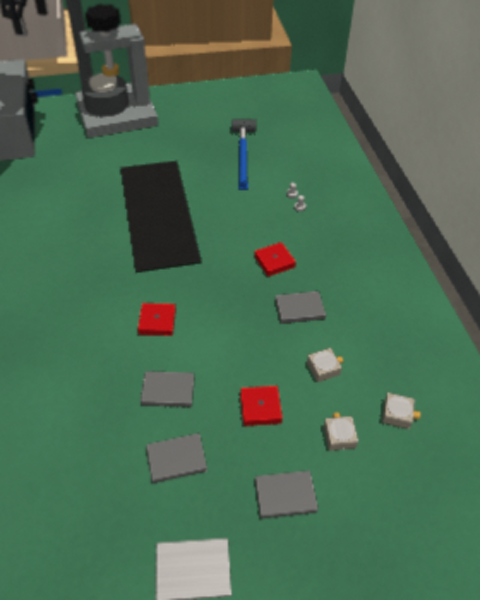

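View pics/t0b.png

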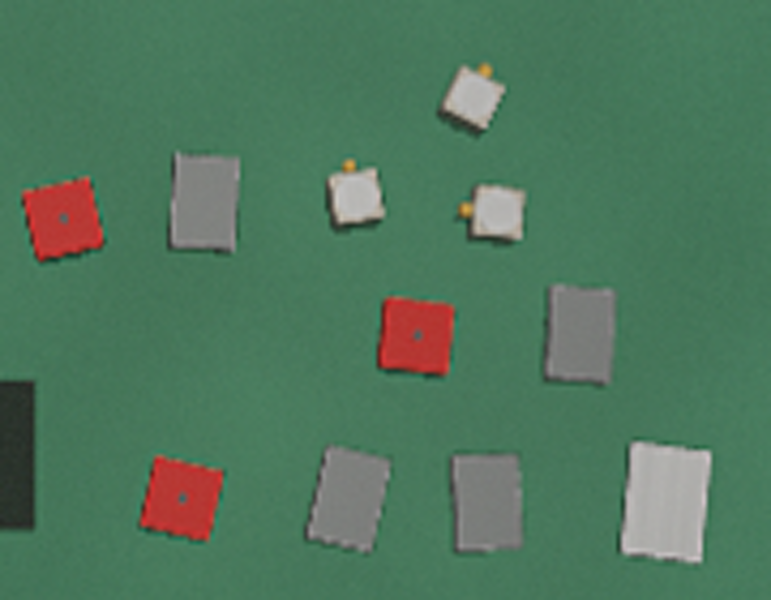

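```bash
cat >> h.py <<'E'
from scipy.optimize import least_squares
def mask(im,kind):
    im=cv2.resize(im,None,fx=4,fy=4,interpolation=cv2.INTER_CUBIC); h=cv2.cvtColor(im,cv2.COLOR_RGB2HSV).astype(int); H,S,V=h[...,0],h[...,1],h[...,2]
    m={'red':((H<12)|(H>168))&(S>120),'grey':(S<70)&(V>60),'dark':(V<75)}[kind]
    return m.astype(np.uint8)
def outline(im,kind,uv):
    n,l=cv2.connectedComponents(mask(im,kind)); x,y=(np.array(uv)*4+1.5).astype(int); k=l[y,x]
    if k==0: return None
    c=max(cv2.findContours((l==k).astype(np.uint8),0,1)[0],key=cv2.contourArea)
    return c[:,0].astype(float)/4-.375
def hull(cam,p,d):   # p=x,y,yaw,zbottom
    c,s=np.cos(p[2]),np.sin(p[2]); P=[]
    for i in(-1,1):
        for j in(-1,1):
            for z in(0,d[2]): P.append(proj(cam,[p[0]+c*i*d[0]/2-s*j*d[1]/2,p[1]+s*i*d[0]/2+c*j*d[1]/2,p[3]+z]))
    return cv2.convexHull(np.array(P,np.float32))
def fit(ims,kind,d,xy,yaw,z=0,freez=False,top=None):
    """ims {cam:im}; silhouette box fit"""
    cs={}
    for cam,im in ims.items():
        o=outline(im,kind,proj(cam,[xy[0],xy[1],z+d[2]]))
        if o is not None: cs[cam]=o[::2]
    def f(p):
        q=[p[0],p[1],p[2],p[3]if freez else z]
        return np.concatenate([[cv2.pointPolygonTest(hull(c,q,d),(float(a),float(b)),True) for a,b in o] for c,o in cs.items()])
    r=least_squares(f,[xy[0],xy[1],yaw]+([z]if freez else []),loss='soft_l1',diff_step=1e-3,x_scale=[.01,.01,.1]+([.01]if freez else []))
    return r.x, np.sqrt(np.mean(r.fun**2)), list(cs)
E
cat > m.py <<'E'
from h import *
ims={c:cv2.imread(f'pics/{c}0.png')[:,:,::-1].copy() for c in('top','side')}
pad=(.076,.054,.012);bl=(.056,.056,.016)
things=[('padA','grey',pad,(381,240)),('padB','grey',pad,(414,242)),('padC','grey',pad,(435,203)),('padD','grey',pad,(348,172)),('base','grey',(.09,.066,.008),(455,241)),
('blkL','red',bl,(312,177)),('blkM','red',bl,(397,203)),('blkR','red',bl,(342,241)),('acc','grey',(.04,.04,.022),(383,171)),('acc2','grey',(.04,.04,.022),(416,174)),('mat','dark',(.12,.3,.006),(264,230))]
for n,k,d,uv in things:
    g=onz('top',uv,d[2])[:2]
    y0=0
    o=outline(ims['top'],k,uv)
    for sub in (('top','side'),('top',),('side',)):
        try:
            x,e,c=min((fit({s:ims[s] for s in sub},k,d,g,y0,0,len(sub)==2) for y0 in((-.25,.25,0))),key=lambda r:r[1])
            print(n,sub,x.round(4),round(e,2),len(c))
        except Exception as ex: print(n,sub,repr(ex)[:80])
E
time python3 m.py
```

```text
padA ('top', 'side') ValueError('time passes only in moves, steps and waits')
padA ('top',) ValueError('time passes only in moves, steps and waits')
padA ('side',) ValueError('time passes only in moves, steps and waits')
padB ('top', 'side') ValueError('time passes only in moves, steps and waits')
padB ('top',) ValueError('time passes only in moves, steps and waits')
padB ('side',) ValueError('time passes only in moves, steps and waits')
padC ('top', 'side') ValueError('time passes only in moves, steps and waits')
padC ('top',) ValueError('time passes only in moves, steps and waits')
padC ('side',) ValueError('time passes only in moves, steps and waits')
padD ('top', 'side') ValueError('time passes only in moves, steps and waits')
padD ('top',) ValueError('time passes only in moves, steps and waits')
padD ('side',) ValueError('time passes only in moves, steps and waits')
base ('top', 'side') ValueError('time passes only in moves, steps and waits')
base ('top',) ValueError('time passes only in moves, steps and waits')
base ('side',) ValueError('time passes only in moves, steps and wai
[... 659 characters left out ...]

acc ('top', 'side') ValueError('time passes only in moves, steps and waits')
acc ('top',) ValueError('time passes only in moves, steps and waits')
acc ('side',) ValueError('time passes only in moves, steps and waits')
acc2 ('top', 'side') ValueError('time passes only in moves, steps and waits')
acc2 ('top',) ValueError('time passes only in moves, steps and waits')
acc2 ('side',) ValueError('time passes only in moves, steps and waits')
mat ('top', 'side') ValueError('time passes only in moves, steps and waits')
mat ('top',) ValueError('time passes only in moves, steps and waits')
mat ('side',) ValueError('time passes only in moves, steps and waits')
real	0m20.359s
user	0m14.217s
sys	0m1.863s
```

```bash
python3 - <<'E'
s=open('h.py').read().replace("manip.get_calibration(cam)","CAL[cam]")
s=s.replace("def save(","CAL={c:manip.get_calibration(c) for c in('top','side')}\ndef save(",1)
s=s.replace("k=l[y,x]\n","w=l[max(y-14,0):y+15,max(x-14,0):x+15]; k=np.bincount(w[w>0]).argmax() if (w>0).any() else 0\n")
open('h.py','w').write(s)
E
time python3 m.py
```

```text
padA ('top', 'side') [ 0.4504 -0.1164 -0.2396  0.0046] 0.27 2
padA ('top',) [ 0.4511 -0.1174 -0.2448] 0.17 1
padA ('side',) [ 0.4503 -0.1134 -0.2376] 0.25 1
padB ('top', 'side') [ 0.4468 -0.2284  0.0277  0.0053] 0.3 2
padB ('top',) [ 0.4476 -0.2298  0.0339] 0.21 1
padB ('side',) [ 0.4467 -0.2257  0.027 ] 0.29 1
padC ('top', 'side') [ 0.5824 -0.3087 -0.0937  0.0051] 0.33 2
padC ('top',) [ 0.584  -0.3106 -0.0953] 0.21 1
padC ('side',) [ 0.5831 -0.3065 -0.0922] 0.27 1
padD ('top', 'side') [ 0.6905 -0.0026 -0.0697  0.005 ] 0.39 2
padD ('top',) [ 0.692  -0.0032 -0.0691] 0.16 1
padD ('side',) [ 0.6916  0.0014 -0.0717] 0.43 1
base ('top', 'side') [ 0.4463 -0.3752 -0.1462  0.0055] 0.31 2
base ('top',) [ 0.4471 -0.3771 -0.1395] 0.25 1
base ('side',) [ 0.4462 -0.3734 -0.1482] 0.36 1
blkL ('top', 'side') [0.676  0.1124 0.2188 0.004 ] 0.27 2
blkL ('top',) [0.6771 0.1122 0.2217] 0.2 1
blkL ('side',) [0.6766 0.1162 0.2112] 0.23 1
blkM ('top', 'side') [ 0.5808 -0.1732 -0.1271  0.0045] 0.32 2
blkM ('top',) [ 0.5821 -0.1745 -0.1241] 0.25 1
blkM ('side',) [ 0.5812 -0.1705 -0.1272] 0.25 1
blkR ('top', 'side') [ 0.4507  0.0178 -0.2275  0.0041] 0.26 2
blkR ('top',) [ 0.4512  0.0173 -0.2336] 0.17 1
blkR ('side',) [ 0.4505  0.0211 -0.2253] 0.24 1
acc ('top', 'side') [ 0.6934 -0.1252  0.1455  0.0043] 0.35 2
acc ('top',) [ 0.6955 -0.1264  0.1563] 0.24 1
acc ('side',) [ 0.694  -0.1224  0.1339] 0.25 1
acc2 ('top', 'side') [ 0.6813 -0.2416 -0.1154  0.0055] 0.38 2
acc2 ('top',) [ 0.6836 -0.2435 -0.1127] 0.33 1
acc2 ('side',) [ 0.6825 -0.2389 -0.1142] 0.28 1
mat ('top', 'side') [0.4853 0.2849 0.0037 0.0026] 0.34 2
mat ('top',) [0.4857 0.2846 0.0047] 0.3 1
mat ('side',) [0.4851 0.2887 0.0036] 0.22 1
real	1m19.475s
user	1m17.376s
sys	0m3.899s
```

```bash
cat > plan.py <<'E'
import numpy as np, sys, math
from scipy.spatial.transform import Rotation as R, Slerp
from workcell import manip
def tool(yang,tilt=0):
    """tool down, y-axis horizontal at world angle yang; tilt about tool y (rad)"""
    y=np.array([math.cos(yang),math.sin(yang),0]); z=np.array([0,0,-1.]); x=np.cross(y,z)
    return R.from_matrix(np.c_[x,y,z])*R.from_rotvec([0,tilt,0])
def cur():
    s=manip.state(); q=s['eef_rot']; return np.array(s['eef_pos']),R.from_quat([q[1],q[2],q[3],q[0]])
def near(yang,r):  # choose half turn closest to present tool y
    y=r.apply([0,1,0]); a=math.atan2(y[1],y[0]); return yang+math.pi*round((a-yang)/math.pi)
def plan(wps,start=None,settle=2):
    """wps: (pos,R,closure,extra rows). prints calls"""
    p,r=start or cur()
    for P,Q,c,ex in wps:
        P=np.array(P,float)
        while True:
            d=r.inv().apply(P-p); w=(r.inv()*Q).as_rotvec(); f=min(1,.148/max(abs(d).max(),1e-9),(1.55/max(abs(w).max(),1e-9)))
            d2=d*f; w2=w*f; n=math.ceil(max(np.linalg.norm(d2)/.0417,np.degrees(np.linalg.norm(w2))/7.16)); n+= (settle+ex) if f==1 else 0
            n=max(1,min(n,20)); v=np.r_[np.round(d2/.15,3),np.round(w2/(np.pi/2),3)]+0.
            print(f'x{n}:', f'{c:g} '+' '.join(f'{a:g}' for a in v))
            p=p+r.apply(v[:3]*.15); r=r*R.from_rotvec(v[3:]*np.pi/2)
            if f==1: break
    return p,r
E
python3 - <<'E'
from plan import *
p,r=cur(); a=near(math.pi/2+.030,r); print(a)
plan([([.4472,-.2278,.10],tool(a),.3,1)])
E
```

```text
1.6007963267948966
x5: 0.3 -0.725 -0.987 0.158 0 0 -0.067
x5: 0.3 -0.576 -0.987 0.147 0 0 -0.063
x4: 0.3 -0.452 -0.987 0.14 0 0 -0.059
x4: 0.3 -0.346 -0.987 0.135 0 0 -0.057
x4: 0.3 -0.25 -0.987 0.132 0 0 -0.056
x4: 0.3 -0.021 -0.13 0.017 0 0 -0.007
```

Request:
drive_tool(moves="0.3 -0.725 -0.987 0.158 0 0 -0.067; 0.3 -0.725 -0.987 0.158 0 0 -0.067; 0.3 -0.725 -0.987 0.158 0 0 -0.067; 0.3 -0.725 -0.987 0.158 0 0 -0.067; 0.3 -0.725 -0.987 0.158 0 0 -0.067", newtons=50)

```text
clock: 1.32
eef_pos: [0.3298, 0.4218, 0.1851]
eef_rot: [0.0, 0.175, 0.985, -0.0]
force: [-0.3, 0.6, 0.0]
finger_gap: 0.0594
finger_force: 0.0
```

Request:
drive_tool(moves="0.3 -0.576 -0.987 0.147 0 0 -0.063; 0.3 -0.576 -0.987 0.147 0 0 -0.063; 0.3 -0.576 -0.987 0.147 0 0 -0.063; 0.3 -0.576 -0.987 0.147 0 0 -0.063; 0.3 -0.576 -0.987 0.147 0 0 -0.063")

```text
clock: 1.73
eef_pos: [0.3603, 0.2522, 0.163]
eef_rot: [0.0, 0.127, 0.992, -0.001]
force: [0.5, 0.2, -0.5]
finger_gap: 0.0599
finger_force: 0.0
```

Request:
drive_tool(moves="0.3 -0.452 -0.987 0.14 0 0 -0.059; 0.3 -0.452 -0.987 0.14 0 0 -0.059; 0.3 -0.452 -0.987 0.14 0 0 -0.059; 0.3 -0.452 -0.987 0.14 0 0 -0.059")

```text
clock: 2.07
eef_pos: [0.3886, 0.0946, 0.1426]
eef_rot: [0.001, 0.079, 0.997, 0.0]
force: [1.5, 0.1, 0.6]
finger_gap: 0.0598
finger_force: 0.0
```

Request:
drive_tool(moves="0.3 -0.346 -0.987 0.135 0 0 -0.057; 0.3 -0.346 -0.987 0.135 0 0 -0.057; 0.3 -0.346 -0.987 0.135 0 0 -0.057; 0.3 -0.346 -0.987 0.135 0 0 -0.057")

```text
clock: 2.4
eef_pos: [0.4165, -0.0606, 0.1224]
eef_rot: [0.001, 0.035, 0.999, -0.0]
force: [1.2, 0.0, 0.0]
finger_gap: 0.0599
finger_force: 0.0
```

Request:
drive_tool(moves="0.3 -0.25 -0.987 0.132 0 0 -0.056; 0.3 -0.25 -0.987 0.132 0 0 -0.056; 0.3 -0.25 -0.987 0.132 0 0 -0.056; 0.3 -0.25 -0.987 0.132 0 0 -0.056; 0.3 -0.25 -0.987 0.132 0 0 -0.056; 0.3 -0.25 -0.987 0.132 0 0 -0.056")

```text
clock: 2.9
eef_pos: [0.4435, -0.2093, 0.102]
eef_rot: [-0.001, -0.008, 1.0, 0.0]
force: [-0.2, 0.5, -0.0]
finger_gap: 0.0596
finger_force: 0.0
```

```bash
python3 - <<'E'
from h import *
im=save('side','side1'); p=np.array(manip.state()['eef_pos'])
for c in('side',): print(proj(c,p),proj(c,p+[0,.03,0]),proj(c,p+[0,-.03,0]),proj(c,p+[0,.03,.009]))
u,v=proj('side',p).astype(int); print(u,v)
a=im[v-60:v+40,u-50:u+50,::-1]; cv2.imwrite('pics/s1.png',cv2.resize(a,(600,600),interpolation=cv2.INTER_CUBIC))
E
```

```text
[277.49375644 289.46473257] [275.72823917 278.02608697] [279.34693171 301.48427589] [275.45849049 275.89307097]
277 289
```

View pics/s1.png

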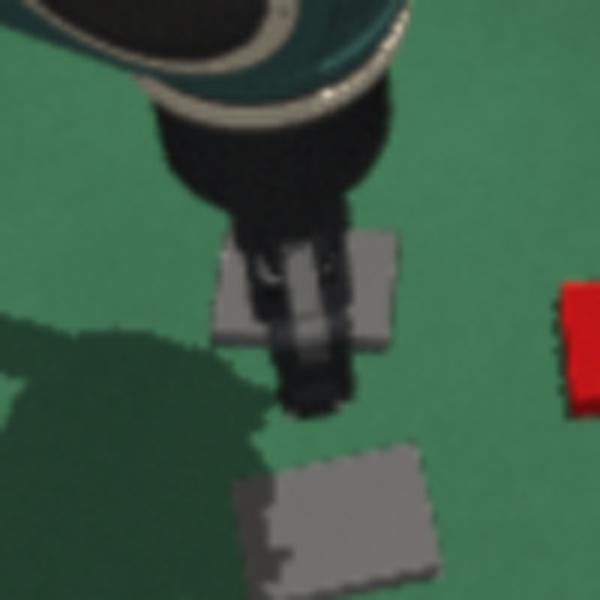

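```bash
python3 - <<'E'
from plan import *
p,r=cur(); a=near(math.pi/2+.030,r)
plan([([.4472,-.2278,.04],tool(a),.25,0),([.4472,-.2278,.002],tool(a),.25,0)])
E
```

```text
x4: 0.25 -0.022 -0.13 0.415 0 0 -0.008
x3: 0.25 0 0 0.254 0 0 0
```

Request:
drive_tool(moves="0.25 -0.022 -0.13 0.415 0 0 -0.008; 0.25 -0.022 -0.13 0.415 0 0 -0.008; 0.25 -0.022 -0.13 0.415 0 0 -0.008; 0.25 -0.022 -0.13 0.415 0 0 -0.008")

```text
clock: 3.28
eef_pos: [0.4471, -0.2266, 0.0403]
eef_rot: [-0.001, -0.016, 1.0, 0.001]
force: [0.2, -0.6, 0.5]
finger_gap: 0.0641
finger_force: 0.0
```

Request:
drive_tool(moves="0.25 0 0 0.13 0 0 0; 0.25 0 0 0.2 0 0 0; 0.25 0 0 0.254 0 0 0; 0.25 0 0 0.254 0 0 0")

```text
clock: 3.62
eef_pos: [0.4471, -0.2271, 0.0016]
eef_rot: [-0.0, -0.016, 1.0, 0.0]
force: [-0.7, -0.0, -0.3]
finger_gap: 0.064
finger_force: 0.0
```

Request:
drive_tool(moves="0.35 0 0 0 0 0 0; 0.4 0 0 0 0 0 0; 0.45 0 0 0 0 0 0; 0.5 0 0 0 0 0 0; 0.5 0 0 0 0 0 0")

```text
clock: 4.03
eef_pos: [0.4475, -0.228, 0.0026]
eef_rot: [0.0, -0.016, 1.0, -0.0]
force: [-0.6, -0.3, 0.7]
finger_gap: 0.0426
finger_force: 0.0
```

Request:
drive_tool(moves="0.25 0 0 0 0 0 0; 0.25 0 0 0 0 0 0; 0.25 0 0 0 0 0 0; 0.25 0 0 0.02 0 0 0; 0.25 0 0 0.035 0 0 0; 0.25 0 0 0.035 0 0 0")

```text
clock: 4.53
eef_pos: [0.447, -0.2277, -0.0038]
eef_rot: [-0.0, -0.016, 1.0, 0.0]
force: [-0.4, 0.6, -0.2]
finger_gap: 0.0641
finger_force: 0.0
```

Request:
drive_tool(moves="0.3 0 0 0 0 0 0; 0.35 0 0 0 0 0 0; 0.4 0 0 0 0 0 0; 0.4 0 0 0 0 0 0")

```text
clock: 4.87
eef_pos: [0.4474, -0.2278, -0.003]
eef_rot: [0.0, -0.016, 1.0, -0.0]
force: [0.8, 0.2, 0.1]
finger_gap: 0.0517
finger_force: 0.0
```

```bash
python3 - <<'E'
from h import *
im=save('side','side2'); u,v=268,270
u,v=proj('side',[.447,-.228,0]).astype(int)
a=im[v-40:v+40,u-40:u+40,::-1]; cv2.imwrite('pics/s2.png',cv2.resize(a,(600,600),interpolation=cv2.INTER_CUBIC))
E
```

```text
(no output)
```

View pics/s2.png

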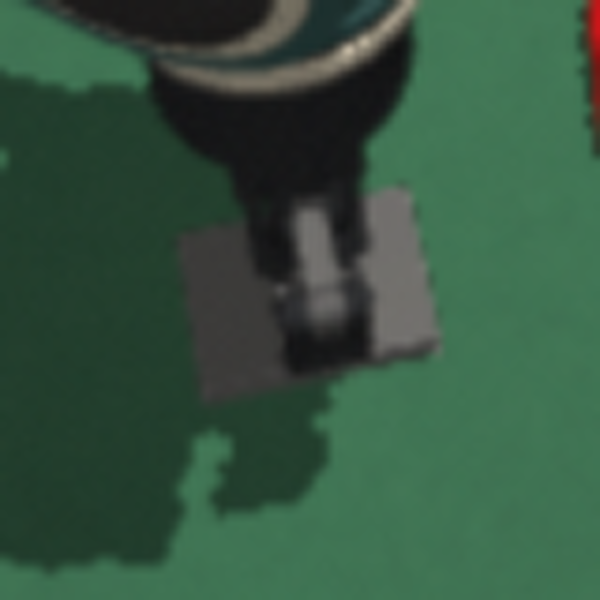

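Request:
drive_tool(moves="0.25 0 0 -0.02 0 0 0; 0.25 0 0 -0.02 0 0 0; 0.25 0 0 -0.02 0 0 0; 0.25 0 0 0.02 0 0 0; 0.25 0 0 0.04 0 0 0; 0.25 0 0 0.04 0 0 0")

```text
clock: 5.42
eef_pos: [0.4468, -0.2275, -0.0103]
eef_rot: [-0.001, -0.016, 1.0, 0.0]
force: [-0.5, -0.6, 0.4]
finger_gap: 0.0641
finger_force: 0.0
```

Request:
drive_tool(moves="0.3 0 0 0 0 0 0; 0.35 0 0 0 0 0 0; 0.4 0 0 0 0 0 0; 0.4 0 0 0 0 0 0")

```text
clock: 5.75
eef_pos: [0.4474, -0.2279, -0.009]
eef_rot: [0.0, -0.016, 1.0, -0.0]
force: [-0.0, -0.2, 0.0]
finger_gap: 0.0513
finger_force: 0.0
```

Request:
drive_tool(moves="0.25 0 0 -0.02 0 0 0; 0.25 0 0 -0.02 0 0 0; 0.25 0 0 -0.02 0 0 0; 0.25 0 0 0.02 0 0 0; 0.25 0 0 0.03 0 0 0; 0.25 0 0 0.03 0 0 0")

```text
clock: 6.25
eef_pos: [0.4469, -0.2276, -0.0144]
eef_rot: [-0.0, -0.016, 1.0, 0.0]
force: [-0.6, 0.3, -0.1]
finger_gap: 0.0641
finger_force: 0.0
```

Request:
drive_tool(moves="0.3 0 0 0 0 0 0; 0.35 0 0 0 0 0 0; 0.4 0 0 0 0 0 0; 0.4 0 0 0 0 0 0")

```text
clock: 6.58
eef_pos: [0.4476, -0.228, -0.0133]
eef_rot: [0.0, -0.016, 1.0, -0.0]
force: [-0.0, -0.7, 2.4]
finger_gap: 0.0509
finger_force: 1.4
```

Request:
drive_tool(moves="0.25 0 0 -0.03 0 0 0; 0.25 0 0 -0.03 0 0 0; 0.25 0 0 -0.03 0 0 0; 0.25 0 0 0.02 0 0 0; 0.25 0 0 0.04 0 0 0; 0.25 0 0 0.04 0 0 0")

```text
clock: 7.08
eef_pos: [0.4467, -0.2275, -0.0209]
eef_rot: [-0.001, -0.016, 1.0, 0.0]
force: [0.0, -0.2, 0.0]
finger_gap: 0.0639
finger_force: 0.0
```

Request:
drive_tool(moves="0.3 0 0 0 0 0 0; 0.35 0 0 0 0 0 0; 0.4 0 0 0 0 0 0; 0.5 0 0 0 0 0 0; 0.5 0 0 0 0 0 0")

```text
clock: 7.5
eef_pos: [0.4475, -0.2279, -0.0192]
eef_rot: [0.0, -0.016, 1.0, -0.0]
force: [-2.5, 1.6, 5.5]
finger_gap: 0.0521
finger_force: 53.0
```

```bash
cat > pp.py <<'E'
from plan import *
BASE=(.4467,-.3753,-.144)
def carry(zc,to,zt,c=.5,off=(0,0),hi=.06,yaw=None,lift=.05):
    """from gripped pose: lift, go, lower; zt TCP z at release"""
    p,r=cur(); a=near(math.pi/2+to[2],r); Q=tool(a)
    return plan([(p+[0,0,lift],r,c,-1),([to[0]+off[0],to[1]+off[1],hi],Q,c,0),([to[0]+off[0],to[1]+off[1],zt],Q,c,1)])
E
python3 - <<'E'
from pp import *
carry(0,BASE,-.0102,hi=.03)
E
```

```text
x3: 0.5 0 0 -0.333 0 0 0
x6: 0.5 0.036 -0.982 0.005 0 0 0.112
x4: 0.5 0 0 0.268 0 0 0
```

Request:
drive_tool(moves="0.5 0 0 -0.333 0 0 0; 0.5 0 0 -0.333 0 0 0; 0.5 0 0 -0.333 0 0 0")

```text
clock: 7.75
eef_pos: [0.4489, -0.2287, 0.0336]
eef_rot: [0.002, -0.016, 1.0, -0.001]
force: [0.6, -0.4, 0.0]
finger_gap: 0.0521
finger_force: 53.1
```

Request:
drive_tool(moves="0.5 0.036 -0.982 0.005 0 0 0.112; 0.5 0.036 -0.982 0.005 0 0 0.112; 0.5 0.036 -0.982 0.005 0 0 0.112; 0.5 0.036 -0.982 0.005 0 0 0.112; 0.5 0.036 -0.982 0.005 0 0 0.112; 0.5 0.036 -0.982 0.005 0 0 0.112")

```text
clock: 8.25
eef_pos: [0.4459, -0.3759, 0.0282]
eef_rot: [-0.001, 0.073, 0.997, 0.001]
force: [-0.9, 1.2, -0.5]
finger_gap: 0.0524
finger_force: 53.1
```

```bash
python3 - <<'E'
from pp import *
print(manip.state()['finger_gap'],cur()[0]); p,r=cur(); Q=tool(near(math.pi/2+BASE[2],r))
plan([([*BASE[:2],-.0102],Q,.5,1)])
E
```

```text
0.0524353759080528 [ 0.44587416 -0.37585053  0.02822308]
x4: 0.5 -0.005 0.004 0.256 0.001 -0.001 -0.002
```

Request:
drive_tool(moves="0.5 -0.005 0.004 0.15 0 0 0; 0.5 -0.005 0.004 0.22 0 0 0; 0.5 -0.005 0.004 0.254 0 0 0; 0.5 -0.005 0.004 0.254 0 0 0; 0.5 -0.005 0.004 0.254 0 0 0")

```text
clock: 8.67
eef_pos: [0.4475, -0.3743, -0.0083]
eef_rot: [-0.0, 0.072, 0.997, 0.0]
force: [0.8, 0.0, -0.5]
finger_gap: 0.0522
finger_force: 53.1
```

Request:
drive_tool(moves="0.25 0 0 0 0 0 0; 0.25 0 0 0 0 0 0; 0.25 0 0 0 0 0 0; 0.25 0 0 -0.3 0 0 0; 0.25 0 0 -0.6 0 0 0; 0.25 0 0 -0.6 0 0 0")

```text
clock: 9.17
eef_pos: [0.4493, -0.3765, 0.0891]
eef_rot: [0.003, 0.072, 0.997, -0.003]
force: [0.9, -0.4, 1.9]
finger_gap: 0.0643
finger_force: 0.0
```

```bash
python3 - <<'E'
from pp import *
p,r=cur(); a=near(math.pi/2-.094,r); Q=tool(a)
plan([([.5836,-.3086,.09],Q,.25,0),([.5836,-.3086,.03],Q,.25,0),([.5836,-.3086,-.0235],Q,.25,1)])
E
```

```text
x6: 0.25 -0.821 0.577 -0.003 -0.003 0.004 -0.032
x4: 0.25 0 0 0.4 0 0 0
x5: 0.25 0.001 0 0.357 0 0 0
```

Request:
drive_tool(moves="0.25 -0.821 0.577 0 0 0 -0.032; 0.25 -0.821 0.577 0 0 0 -0.032; 0.25 -0.821 0.577 0 0 0 -0.032; 0.25 -0.821 0.577 0 0 0 -0.032; 0.25 -0.821 0.577 0.3 0 0 -0.032; 0.25 -0.821 0.577 0.4 0 0 -0.032; 0.25 -0.821 0.577 0.4 0 0 -0.032; 0.25 -0.821 0.577 0.4 0 0 -0.032")

```text
clock: 9.83
eef_pos: [0.5814, -0.3067, 0.0213]
eef_rot: [-0.001, 0.047, 0.999, 0.0]
force: [0.6, -0.0, 0.5]
finger_gap: 0.0642
finger_force: 0.0
```

```bash
cat >> pp.py <<'E'
def pick(x,y,yaw,z,c=.25,hi=None):
    p,r=cur(); Q=tool(near(math.pi/2+yaw,r)); print(p.round(4))
    w=[([x,y,hi],Q,c,0)] if hi else []
    plan(w+[([x,y,z],Q,c,1)])
E
python3 - <<'E'
from h import *
import m2
E
cat > look.py <<'E'
from h import *
def look(n,cams=('top','side')): return {c:save(c,n+c) for c in cams}
E
python3 - <<'E'
from pp import *
pick(.5836,-.3086,-.094,-.0235)
from look import *
from h import *
ims=look('p1')
for s in ims:
  print(s,*[np.round(v,4) for v in fit({s:ims[s]},'grey',(.076,.054,.012),(.4467,-.3753),-.144,.008)[:2]])
E
```

```text
[ 0.5814 -0.3067  0.0213]
x5: 0.25 -0.016 -0.012 0.299 0 -0.001 0Traceback (most recent call last):
  File "<stdin>", line 2, in <module>
ModuleNotFoundError: No module named 'm2'
Traceback (most recent call last):
  File "h.py", line 41, in fit
    r=least_squares(f,[xy[0],xy[1],yaw]+([z]if freez else []),loss='soft_l1',diff_step=1e-3,x_scale=[.01,.01,.1]+([.01]if freez else []))
  File "h.py", line 40, in f
    return np.concatenate([[cv2.pointPolygonTest(hull(c,q,d),(float(a),float(b)),True) for a,b in o] for c,o in cs.items()])
           ~~~~~~~~~~~~~~^^^^^^^^^^^^^^^^^^^^^^^^^^^^^^^^^^^^^^^^^^^^^^^^^^^^^^^^^^^^^^^^^^^^^^^^^^^^^^^^^^^^^^^^^^^^^^^^^^^
ValueError: need at least one array to concatenate
```

Request:
drive_tool(moves="0.25 -0.016 -0.012 0 0 0 0; 0.25 -0.016 -0.012 0.1 0 0 0; 0.25 -0.016 -0.012 0.2 0 0 0; 0.25 -0.016 -0.012 0.295 0 0 0; 0.25 -0.016 -0.012 0.295 0 0 0; 0.25 -0.016 -0.012 0.295 0 0 0")

```text
clock: 10.43
eef_pos: [0.5831, -0.3085, -0.0244]
eef_rot: [-0.001, 0.047, 0.999, 0.001]
force: [0.6, 0.1, 1.8]
finger_gap: 0.0643
finger_force: 0.0
```

Request:
drive_tool(moves="0.35 0 0 0 0 0 0; 0.4 0 0 0 0 0 0; 0.5 0 0 0 0 0 0; 0.5 0 0 0 0 0 0; 0.5 0 0 0 0 0 0")

```text
clock: 10.85
eef_pos: [0.5843, -0.309, -0.0221]
eef_rot: [0.0, 0.047, 0.999, -0.0]
force: [-0.6, -0.1, 3.7]
finger_gap: 0.0525
finger_force: 52.8
```

```bash
python3 - <<'E'
from pp import *
print(cur()[0],manip.state()['force'])
carry(0,BASE,-.012+.020+.001-.01,hi=.035,lift=.06)
E
```

```text
[ 0.5842935  -0.30904723 -0.02206674] [-0.63241626 -0.1359992   3.65064696]
x3: 0.5 0 0 -0.4 0 0 0
x6: 0.5 0.871 -0.526 0.019 0 0.001 0.032
x4: 0.5 0 0 0.24 0 0 0
```

Request:
drive_tool(moves="0.5 0 0 -0.2 0 0 0; 0.5 0 0 -0.4 0 0 0; 0.5 0.2 -0.12 -0.4 0 0 0.01; 0.5 0.5 -0.3 -0.4 0 0 0.02; 0.5 0.871 -0.526 -0.38 0 0 0.032; 0.5 0.871 -0.526 -0.38 0 0 0.032; 0.5 0.871 -0.526 -0.38 0 0 0.032; 0.5 0.871 -0.526 -0.38 0 0 0.032; 0.5 0.871 -0.526 -0.38 0 0 0.032")

```text
clock: 11.6
eef_pos: [0.4467, -0.3752, 0.0346]
eef_rot: [0.0, 0.073, 0.997, -0.0]
force: [0.0, 0.1, -0.7]
finger_gap: 0.0526
finger_force: 52.8
```

```bash
python3 - <<'E'
from pp import *
print(manip.state()['finger_gap']); pick(*BASE,-.0011,.5)
E
```

```text
0.05261026469529608
[ 0.4467 -0.3752  0.0346]
x4: 0.5 0 -0.001 0.238 0 0 -0.001
```

Then release, retreat and go toward pad A.

Request:
drive_tool(moves="0.5 0 0 0.1 0 0 0; 0.5 0 0 0.2 0 0 0; 0.5 0 0 0.238 0 0 0; 0.5 0 0 0.238 0 0 0; 0.5 0 0 0.238 0 0 0")

```text
clock: 12.02
eef_pos: [0.4473, -0.3746, -0.0014]
eef_rot: [-0.0, 0.072, 0.997, 0.0]
force: [-0.7, -0.5, -0.5]
finger_gap: 0.0525
finger_force: 53.5
```

Request:
drive_tool(moves="0.25 0 0 0 0 0 0; 0.25 0 0 0 0 0 0; 0.25 0 0 0 0 0 0; 0.25 0 0 -0.2 0 0 0; 0.25 0 0.2 -0.5 0 0 0; 0.25 0 0.6 -0.5 0 0 0; 0.25 0 0.98 -0.5 0 0 0; 0.25 0 0.98 -0.5 0 0 0; 0.25 0 0.98 -0.5 0 0 0")

```text
clock: 12.77
eef_pos: [0.4684, -0.2246, 0.0744]
eef_rot: [0.001, 0.071, 0.997, 0.0]
force: [-1.0, -0.9, 0.6]
finger_gap: 0.064
finger_force: 0.0
```

```bash
python3 - <<'E'
from pp import *
pick(.4507,-.1154,-.241,-.023,hi=.04)
E
```

```text
[ 0.4684 -0.2246  0.0744]
x5: 0.25 0.22 0.704 0.23 0.001 0.001 0.063
x5: 0.25 0 0 0.42 0 0 0
```

Request:
drive_tool(moves="0.25 0.22 0.704 0.1 0 0 0.063; 0.25 0.22 0.704 0.23 0 0 0.063; 0.25 0.22 0.704 0.23 0 0 0.063; 0.25 0.22 0.704 0.23 0 0 0.063; 0.25 0.22 0.704 0.23 0 0 0.063; 0.25 0.22 0.704 0.23 0 0 0.063; 0.25 0.22 0.704 0.23 0 0 0.063")

```text
clock: 13.35
eef_pos: [0.4507, -0.1212, 0.0397]
eef_rot: [0.0, 0.122, 0.993, -0.0]
force: [-0.1, -0.8, -0.4]
finger_gap: 0.0644
finger_force: 0.0
```

```bash
python3 - <<'E'
from pp import *
pick(.4507,-.1154,-.241,-.023)
E
```

```text
[ 0.4507 -0.1212  0.0397]
x5: 0.25 0.01 0.038 0.418 0 0.001 -0.002
```

Request:
drive_tool(moves="0.25 0.01 0.038 0.1 0 0 0; 0.25 0.01 0.038 0.25 0 0 0; 0.25 0.01 0.038 0.35 0 0 0; 0.25 0.01 0.038 0.415 0 0 0; 0.25 0.01 0.038 0.415 0 0 0; 0.25 0.01 0.038 0.415 0 0 0")

```text
clock: 13.85
eef_pos: [0.4503, -0.115, -0.0229]
eef_rot: [-0.0, 0.122, 0.993, 0.0]
force: [-0.2, -0.2, 0.1]
finger_gap: 0.0643
finger_force: 0.0
```

Request:
drive_tool(moves="0.35 0 0 0 0 0 0; 0.4 0 0 0 0 0 0; 0.5 0 0 0 0 0 0; 0.5 0 0 0 0 0 0; 0.5 0 0 0 0 0 0")

```text
clock: 14.27
eef_pos: [0.451, -0.115, -0.0216]
eef_rot: [0.001, 0.122, 0.993, -0.0]
force: [-1.8, -0.8, 6.5]
finger_gap: 0.0528
finger_force: 53.0
```

```bash
python3 - <<'E'
from pp import *
print(cur()[0],manip.state()['force'])
carry(0,BASE,-.012+.020+.001-.01,hi=.055,lift=.08)
from look import *
ims=look('p2')
u,v=proj('top',[.447,-.375,.03]).astype(int); a=ims['top'][v-25:v+25,u-25:u+25,::-1]
u,v=proj('side',[.447,-.375,.03]).astype(int); b=ims['side'][v-35:v+35,u-35:u+35,::-1]
cv2.imwrite('pics/p2.png',np.hstack([cv2.resize(a,(400,400),interpolation=cv2.INTER_CUBIC),cv2.resize(b,(400,400),interpolation=cv2.INTER_CUBIC)]))
E
```

```text
[ 0.45098462 -0.11498093 -0.02161733] [-1.80276477 -0.79586721  6.49829164]
x3: 0.5 -0.001 0 -0.533 0 0 0
x4: 0.5 -0.228 -0.987 0.014 0 0.001 -0.037
x5: 0.5 -0.122 -0.713 0.01 0 0 -0.027
x5: 0.5 0 0.001 0.373 0 0 0
```

View pics/p2.png

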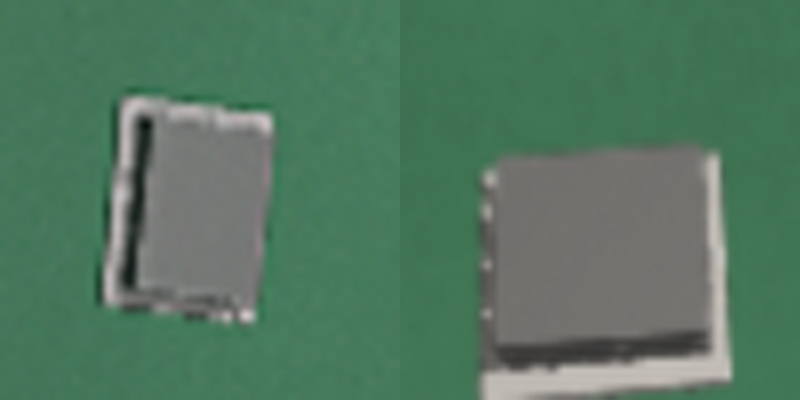

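```bash
sed -i "s/'dark':(V<75)/'dark':(V<75),'padtop':(S<60)\&(V>92)\&(V<152)/" h.py; cat > chk.py <<'E'
from h import *
import sys
def chk(n,z,xy=(.4467,-.3753),d=(.076,.054,1e-4),kind='padtop'):
    for c in('top','side'):
        im=cv2.imread(f'pics/{n}{c}.png')[:,:,::-1].copy()
        try:
            u,v=proj(c,[*xy,z]).astype(int); print(c,im[v,u],*[np.round(a,4) for a in fit({c:im},kind,d,xy,-.144,z)[:2]])
        except Exception as e: print(c,repr(e)[:60])
if __name__=='__main__': chk(sys.argv[1],float(sys.argv[2]))
E
python3 chk.py p2 .032
```

```text
top [118 121 119] [ 0.4484 -0.3687 -0.1631] 1.795
side [114 113 110] [ 0.4472 -0.3786 -0.1408] 2.282
```

Request:
drive_tool(moves="0.5 0 0 -0.2 0 0 0; 0.5 0 0 -0.5 0 0 0; 0.5 -0.04 -0.2 -0.53 0 0 -0.005; 0.5 -0.1 -0.5 -0.53 0 0 -0.02; 0.5 -0.17 -0.75 -0.53 0 0 -0.03; 0.5 -0.228 -0.987 -0.52 0 0 -0.037")

```text
clock: 14.87
eef_pos: [0.4479, -0.2688, 0.0567]
eef_rot: [0.001, 0.092, 0.996, -0.001]
force: [0.8, 0.2, -0.4]
finger_gap: 0.0523
finger_force: 53.1
```

Request:
drive_tool(moves="0.5 -0.07 -0.4 0 0 0 -0.015; 0.5 -0.122 -0.713 0 0 0 -0.027; 0.5 -0.122 -0.713 0 0 0 -0.027; 0.5 -0.122 -0.713 0 0 0 -0.027; 0.5 -0.122 -0.713 0 0 0 -0.027; 0.5 -0.122 -0.713 0 0 0 -0.027")

```text
clock: 15.37
eef_pos: [0.4459, -0.3746, 0.0552]
eef_rot: [0.0, 0.072, 0.997, 0.0]
force: [0.4, 0.4, -1.1]
finger_gap: 0.0523
finger_force: 53.1
```

```bash
python3 - <<'E'
from pp import *
print(manip.state()['finger_gap']); pick(*BASE,-.0216+.033,.5)
E
```

```text
0.05230632916321485
[ 0.4459 -0.3746  0.0552]
x5: 0.5 -0.006 -0.004 0.292 0 0 0
```

Request:
drive_tool(moves="0.5 -0.006 -0.004 0.1 0 0 0; 0.5 -0.006 -0.004 0.2 0 0 0; 0.5 -0.006 -0.004 0.292 0 0 0; 0.5 -0.006 -0.004 0.292 0 0 0; 0.5 -0.006 -0.004 0.292 0 0 0")

```text
clock: 15.78
eef_pos: [0.4468, -0.3746, 0.0107]
eef_rot: [-0.0, 0.071, 0.997, 0.0]
force: [0.5, 0.3, -0.8]
finger_gap: 0.0524
finger_force: 56.3
```

Request:
drive_tool(moves="0.25 0 0 0 0 0 0; 0.25 0 0 0 0 0 0; 0.25 0 0 0 0 0 0; 0.25 0 0 -0.2 0 0 0; 0.25 -0.1 0.2 -0.5 0 0 0; 0.25 -0.4 0.6 -0.5 0 0 0; 0.25 -0.7 0.98 -0.5 0 0 0; 0.25 -0.7 0.98 -0.5 0 0 0; 0.25 -0.7 0.98 -0.5 0 0 0")

```text
clock: 16.53
eef_pos: [0.5733, -0.2429, 0.0868]
eef_rot: [0.001, 0.071, 0.997, -0.0]
force: [-0.2, -1.0, 0.5]
finger_gap: 0.0641
finger_force: 0.0
```

```bash
python3 - <<'E'
from pp import *
pick(.6918,-.0009,-.070,-.023,hi=.08)
E
```

```text
[ 0.5733 -0.2429  0.0868]
x4: 0.25 -0.319 0.987 0.027 0 0 -0.027
x5: 0.25 -0.264 0.712 0.019 0 0.001 -0.019
x6: 0.25 0 0 0.687 0 0 0
```

Request:
drive_tool(moves="0.25 -0.1 0.3 0.027 0 0 -0.01; 0.25 -0.2 0.6 0.027 0 0 -0.02; 0.25 -0.28 0.85 0.027 0 0 -0.027; 0.25 -0.319 0.987 0.027 0 0 -0.027")

```text
clock: 16.87
eef_pos: [0.6411, -0.1024, 0.0821]
eef_rot: [0.0, 0.05, 0.999, 0.0]
force: [-0.3, -0.1, -0.3]
finger_gap: 0.0641
finger_force: 0.0
```

Request:
drive_tool(moves="0.25 -0.1 0.3 0.02 0 0 -0.01; 0.25 -0.264 0.712 0.02 0 0 -0.019; 0.25 -0.264 0.712 0.02 0 0 -0.019; 0.25 -0.264 0.712 0.3 0 0 -0.019; 0.25 -0.264 0.712 0.3 0 0 -0.019; 0.25 -0.264 0.712 0.3 0 0 -0.019; 0.25 -0.264 0.712 0.3 0 0 -0.019")

```text
clock: 17.45
eef_pos: [0.6903, -0.0037, 0.0383]
eef_rot: [0.0, 0.036, 0.999, -0.0]
force: [0.8, -0.3, 0.9]
finger_gap: 0.0638
finger_force: 0.0
```

```bash
sed -i "s/    return m.astype(np.uint8)/    m=m.astype(np.uint8)\n    return cv2.morphologyEx(m,cv2.MORPH_OPEN,np.ones((31,31),np.uint8)) if kind=='padtop' else m/" h.py; python3 - <<'E'
from pp import *
pick(.6918,-.0009,-.070,-.023)
from look import *
ims=look('p3')
from chk import chk
chk('p3',.044)
chk('p2',.032)
o=fit({'top':ims['top']},'grey',(.076,.054,.012),(.6918,-.0009),-.07,0); print(o)
E
```

```text
[ 0.6903 -0.0037  0.0383]
x5: 0.25 -0.008 0.019 0.409 0 0 -0.001
top [121 124 122] [ 0.4475 -0.3754 -0.1115] 0.4874
side [116 114 111] [ 0.4463 -0.3735 -0.1559] 0.2988
top [118 121 119] [ 0.4457 -0.3751 -0.11  ] 0.4671
side [114 113 110] [ 0.4458 -0.3731 -0.154 ] 0.4397
(array([ 0.69074912, -0.0171327 , -0.58146618]), np.float64(2.509226144812516), ['top'])
```

Request:
drive_tool(moves="0.25 -0.008 0.019 0.1 0 0 0; 0.25 -0.008 0.019 0.25 0 0 0; 0.25 -0.008 0.019 0.35 0 0 0; 0.25 -0.008 0.019 0.405 0 0 0; 0.25 -0.008 0.019 0.405 0 0 0; 0.25 -0.008 0.019 0.405 0 0 0")

```text
clock: 18.05
eef_pos: [0.6916, -0.0005, -0.0237]
eef_rot: [-0.0, 0.036, 0.999, 0.0]
force: [0.3, 0.3, -0.2]
finger_gap: 0.0638
finger_force: 0.0
```

Request:
drive_tool(moves="0.35 0 0 0 0 0 0; 0.4 0 0 0 0 0 0; 0.5 0 0 0 0 0 0; 0.5 0 0 0 0 0 0; 0.5 0 0 0 0 0 0")

```text
clock: 18.47
eef_pos: [0.6925, -0.0005, -0.0222]
eef_rot: [0.001, 0.035, 0.999, -0.0]
force: [-1.2, -0.6, 7.2]
finger_gap: 0.0523
finger_force: 53.0
```

```bash
python3 - <<'E'
from pp import *
print(cur()[0],manip.state()['force'])
carry(0,BASE,.02,hi=.075,lift=.10)
E
```

```text
[ 6.92450781e-01 -4.60988482e-04 -2.21540548e-02] [-1.18156614 -0.55939618  7.22158546]
x4: 0.5 -0.001 0 -0.667 0 0 0
x5: 0.5 0.551 -0.987 0.006 0 0.001 0.018
x5: 0.5 0.515 -0.987 0.007 0 0 0.017
x5: 0.5 0.327 -0.669 0.004 0 0 0.011
x5: 0.5 0 0 0.367 0 0 0
```

Request:
drive_tool(moves="0.5 0 0 -0.2 0 0 0; 0.5 0 0 -0.5 0 0 0; 0.5 0.05 -0.1 -0.667 0 0 0; 0.5 0.2 -0.4 -0.667 0 0 0.01; 0.5 0.35 -0.65 -0.667 0 0 0.015; 0.5 0.551 -0.987 -0.667 0 0 0.018")

```text
clock: 18.97
eef_pos: [0.6139, -0.1202, 0.0774]
eef_rot: [0.001, 0.049, 0.999, -0.0]
force: [0.7, -0.4, -0.7]
finger_gap: 0.0522
finger_force: 52.7
```

Request:
drive_tool(moves="0.5 0.14 -0.27 0 0 0 0.005; 0.5 0.28 -0.55 0 0 0 0.01; 0.5 0.41 -0.8 0 0 0 0.015; 0.5 0.515 -0.987 0 0 0 0.017")

```text
clock: 19.3
eef_pos: [0.5221, -0.2601, 0.077]
eef_rot: [0.001, 0.063, 0.998, -0.0]
force: [1.8, 0.3, -0.4]
finger_gap: 0.0527
finger_force: 52.7
```

Request:
drive_tool(moves="0.5 0.16 -0.35 0 0 0 0.005; 0.5 0.327 -0.669 0 0 0 0.011; 0.5 0.327 -0.669 0 0 0 0.011; 0.5 0.327 -0.669 0 0 0 0.011; 0.5 0.327 -0.669 0 0 0 0.011; 0.5 0.327 -0.669 0 0 0 0.011")

```text
clock: 19.8
eef_pos: [0.4622, -0.3519, 0.0767]
eef_rot: [0.0, 0.072, 0.997, -0.0]
force: [-0.4, 1.1, -0.3]
finger_gap: 0.0524
finger_force: 52.7
```

```bash
python3 - <<'E'
from pp import *
print(manip.state()['finger_gap']); pick(*BASE,-.0222+.045,.5)
E
```

```text
0.05238144188150251
[ 0.4622 -0.3519  0.0767]
x5: 0.5 0.08 -0.169 0.359 0 0 0
```

Request:
drive_tool(moves="0.5 0.08 -0.169 0 0 0 0; 0.5 0.08 -0.169 0 0 0 0; 0.5 0.08 -0.169 0.15 0 0 0; 0.5 0.08 -0.169 0.28 0 0 0; 0.5 0.08 -0.169 0.357 0 0 0; 0.5 0.08 -0.169 0.357 0 0 0; 0.5 0.08 -0.169 0.357 0 0 0")

```text
clock: 20.38
eef_pos: [0.447, -0.3747, 0.0226]
eef_rot: [-0.0, 0.071, 0.997, 0.0]
force: [0.7, -0.1, -0.2]
finger_gap: 0.0522
finger_force: 57.6
```

Request:
drive_tool(moves="0.25 0 0 0 0 0 0; 0.25 0 0 0 0 0 0; 0.25 0 0 0 0 0 0; 0.25 0 0 -0.2 0 0 0; 0.25 -0.2 0.2 -0.5 0 0 -0.05; 0.25 -0.6 0.6 -0.5 0 0 -0.1; 0.25 -0.9 0.9 -0.5 0 0 -0.15; 0.25 -0.98 0.98 -0.5 0 0 -0.184; 0.25 -0.98 0.98 -0.5 0 0 -0.184; 0.25 -0.98 0.98 -0.5 0 0 -0.184")

```text
clock: 21.22
eef_pos: [0.6164, -0.2476, 0.0984]
eef_rot: [0.001, -0.074, 0.997, 0.0]
force: [0.4, -0.3, -0.0]
finger_gap: 0.0641
finger_force: 0.0
```

```bash
python3 - <<'E'
from pp import *
pick(.6947,-.1244,.145,-.016,hi=.04,c=.3)
from look import *
ims=look('p4')
from chk import chk
chk('p4',.056)
E
```

```text
[ 0.6164 -0.2476  0.0984]
x6: 0.3 -0.637 0.735 0.391 0 0.001 0.002
x5: 0.3 0 0 0.373 0 0 0
top ValueError('need at least one array to concatenate')
side [116 114 111] [ 0.4461 -0.3733 -0.1459] 0.3258
```

Request:
drive_tool(moves="0.3 -0.3 0.35 0 0 0 0; 0.3 -0.637 0.735 0 0 0 0; 0.3 -0.637 0.735 0 0 0 0; 0.3 -0.637 0.735 0.3 0 0 0; 0.3 -0.637 0.735 0.391 0 0 0; 0.3 -0.637 0.735 0.391 0 0 0; 0.3 -0.637 0.735 0.391 0 0 0")

```text
clock: 21.9
eef_pos: [0.6904, -0.1287, 0.0385]
eef_rot: [-0.001, -0.073, 0.997, 0.0]
force: [-0.4, 0.5, 0.6]
finger_gap: 0.06
finger_force: 0.0
```

```bash
python3 - <<'E'
from pp import *
pick(.6947,-.1244,.145,-.016,c=.3)
E
```

```text
[ 0.6904 -0.1287  0.0385]
x5: 0.3 -0.033 0.024 0.363 0 -0.001 0
```

Request:
drive_tool(moves="0.3 -0.033 0.024 0.05 0 0 0; 0.3 -0.033 0.024 0.15 0 0 0; 0.3 -0.033 0.024 0.3 0 0 0; 0.3 -0.033 0.024 0.363 0 0 0; 0.3 -0.033 0.024 0.363 0 0 0; 0.3 -0.033 0.024 0.363 0 0 0")

```text
clock: 22.4
eef_pos: [0.6956, -0.124, -0.0154]
eef_rot: [-0.0, -0.073, 0.997, 0.0]
force: [-0.1, 0.1, -0.1]
finger_gap: 0.0596
finger_force: 0.0
```

Request:
drive_tool(moves="0.45 0 0 0 0 0 0; 0.55 0 0 0 0 0 0; 0.65 0 0 0 0 0 0; 0.65 0 0 0 0 0 0; 0.65 0 0 0 0 0 0; 0.65 0 0 0 0 0 0")

```text
clock: 22.9
eef_pos: [0.6966, -0.124, -0.0137]
eef_rot: [0.001, -0.073, 0.997, -0.0]
force: [-1.3, -0.3, 6.4]
finger_gap: 0.0388
finger_force: 51.3
```

```bash
python3 - <<'E'
from pp import *
print(cur()[0],manip.state()['force'])
carry(0,BASE,.02,hi=.09,lift=.106,c=.65)
E
```

```text
[ 0.69662556 -0.12396764 -0.01366451] [-1.34376682 -0.25847808  6.44732478]
x4: 0.65 -0.002 -0.001 -0.707 0 0 0
x5: 0.65 0.987 -0.738 0.007 0 0.001 0.096
x7: 0.65 0.793 -0.806 0.008 0 0 0.088
x5: 0.65 0.001 0 0.466 0 0 0
```

Request:
drive_tool(moves="0.65 0 0 -0.2 0 0 0; 0.65 0 0 -0.5 0 0 0; 0.65 0 0 -0.707 0 0 0; 0.65 0.2 -0.15 -0.707 0 0 0.02; 0.65 0.45 -0.35 -0.707 0 0 0.04; 0.65 0.7 -0.55 -0.7 0 0 0.07; 0.65 0.987 -0.738 -0.7 0 0 0.096; 0.65 0.987 -0.738 -0.7 0 0 0.096")

```text
clock: 23.57
eef_pos: [0.5628, -0.257, 0.0902]
eef_rot: [0.0, 0.004, 1.0, -0.0]
force: [-0.0, 0.3, -0.6]
finger_gap: 0.0389
finger_force: 50.8
```

Request:
drive_tool(moves="0.65 0.2 -0.2 0 0 0 0.02; 0.65 0.4 -0.4 0 0 0 0.05; 0.65 0.6 -0.6 0 0 0 0.07; 0.65 0.793 -0.806 0 0 0 0.088; 0.65 0.793 -0.806 0 0 0 0.088; 0.65 0.793 -0.806 0 0 0 0.088")

```text
clock: 24.07
eef_pos: [0.4445, -0.3767, 0.0903]
eef_rot: [0.0, 0.073, 0.997, -0.0]
force: [1.0, 1.0, -1.3]
finger_gap: 0.0386
finger_force: 50.8
```

```bash
python3 - <<'E'
from pp import *
print(manip.state()['finger_gap']); pick(.4484,-.3752,-.144,-.0137+.057,.65)
E
```

```text
0.03859170538487757
[ 0.4445 -0.3767  0.0903]
x5: 0.65 -0.024 0.014 0.313 0 0.001 -0.002
```

Request:
drive_tool(moves="0.65 -0.024 0.014 0.02 0 0 0; 0.65 -0.024 0.014 0.12 0 0 0; 0.65 -0.024 0.014 0.22 0 0 0; 0.65 -0.024 0.014 0.313 0 0 0; 0.65 -0.024 0.014 0.313 0 0 0; 0.65 -0.024 0.014 0.313 0 0 0")

```text
clock: 24.57
eef_pos: [0.4506, -0.3724, 0.0419]
eef_rot: [-0.0, 0.071, 0.997, 0.0]
force: [-0.3, 0.5, -1.0]
finger_gap: 0.0386
finger_force: 54.3
```

Request:
drive_tool(moves="0.35 0 0 0 0 0 0; 0.35 0 0 0 0 0 0; 0.35 0 0 0 0 0 0; 0.35 0 0 -0.2 0 0 0; 0.35 0 0 -0.5 0 0 0; 0.35 0 0.2 -0.6 0 0 0; 0.25 -0.2 0.6 -0.6 0 0 0; 0.25 -0.4 0.98 -0.6 0 0 0; 0.25 -0.4 0.98 -0.6 0 0 0; 0.25 -0.4 0.98 -0.6 0 0 0; 0.25 -0.4 0.98 -0.6 0 0 0")

```text
clock: 25.48
eef_pos: [0.5313, -0.2345, 0.1328]
eef_rot: [0.0, 0.07, 0.998, 0.0]
force: [-0.2, -0.9, 0.8]
finger_gap: 0.0639
finger_force: 0.0
```

```bash
python3 - <<'E'
from pp import *
from look import *
from chk import chk
ims=look('p5'); print(cur()[0], manip.state()['q'])
chk('p5',.078,d=(.04,.04,1e-4),kind='grey')
u,v=proj('top',[.447,-.375,.06]).astype(int); a=ims['top'][v-25:v+25,u-25:u+25,::-1]
u,v=proj('side',[.447,-.375,.06]).astype(int); b=ims['side'][v-35:v+35,u-35:u+35,::-1]
cv2.imwrite('pics/p5.png',np.hstack([cv2.resize(a,(400,400),interpolation=cv2.INTER_CUBIC),cv2.resize(b,(400,400),interpolation=cv2.INTER_CUBIC)]))
E
```

```text
[ 0.52997731 -0.23667133  0.13264157] [-4.63778550e-01 -5.86430762e-02  1.74465117e+00 -3.10970494e-04
  1.45565509e+00 -1.89213232e+00]
top [30 49 45] [ 0.4571 -0.3467 -0.1376] 3.1722
side [191 185 179] [ 0.4441 -0.3962 -0.1454] 11.1353
```

View pics/p5.png

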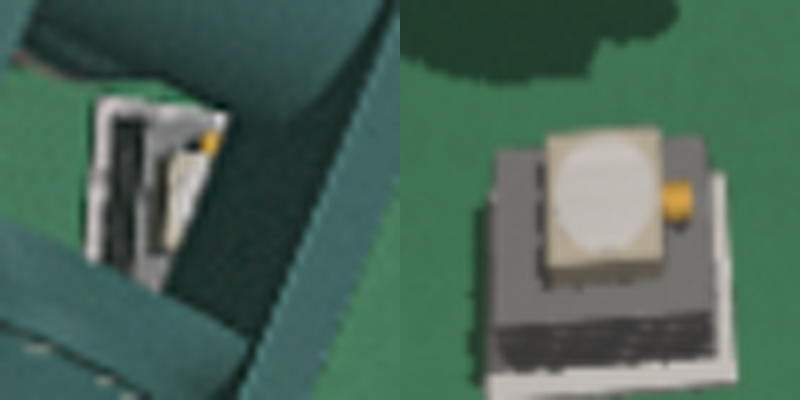

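```bash
python3 - <<'E'
from pp import *
p,r=cur(); Q=tool(near(math.pi/2-.126,r),-.44)
plan([([.57,-.18,.13],Q,.25,0)])
from h import *
from scipy.optimize import least_squares
im=cv2.imread('pics/p5side.png')[:,:,::-1].copy()
# acc side check: beige mask above V>150 
E
```

```text
x6: 0.25 -0.21 0.412 0.017 -0.002 -0.28 -0.01
```

Request:
drive_tool(moves="0.25 -0.21 0.412 0.017 0 -0.07 0; 0.25 -0.21 0.412 0.017 0 -0.14 0; 0.25 -0.21 0.412 0.017 0 -0.21 0; 0.25 -0.21 0.412 0.017 0 -0.28 -0.01; 0.25 -0.21 0.412 0.017 0 -0.28 -0.01; 0.25 -0.21 0.412 0.017 0 -0.28 -0.01")

```text
clock: 26.08
eef_pos: [0.5686, -0.181, 0.1301]
eef_rot: [0.217, 0.063, 0.974, -0.016]
force: [0.6, 0.1, 0.4]
finger_gap: 0.0638
finger_force: 0.0
```

```bash
cat > kin.py <<'E'
from plan import *
from scipy.optimize import least_squares
Rz=lambda a:R.from_rotvec([0,0,a]); Ry=lambda a:R.from_rotvec([0,a,0])
def fk(q,P):
    a1,d1,L1,L2,e,Lt=P
    r1=Rz(q[0]); r2=r1*Ry(q[1]); r3=r2*Ry(q[2]); r4=r3*Rz(q[3]); r5=r4*Ry(q[4]); r6=r5*Rz(q[5])
    return r1.apply([a1,0,d1])+r2.apply([0,0,L1])+r3.apply([e,0,L2])+r5.apply([0,0,Lt]), r6
E
python3 - <<'E'
from kin import *
s=manip.state(); q=s['q']; p,r=cur(); print(q.round(4).tolist(),p.round(4).tolist())
d=[([1.07718,.116013,1.44161,0,1.58398,-.0378],[.29714,.60609,.20929]),([-.46378,-.058643,1.744651,-.000311,1.455655,-1.892132],[.52998,-.23667,.13264]),(q,p)]
print((fk(q,[0]*6)[1].inv()*r).as_rotvec().round(3))
f=lambda P:np.r_[np.concatenate([fk(a,P)[0]-b for a,b in d]),1e-3*np.array([P[0],P[4]])]
o=least_squares(f,[0,.3,.5,.6,0,.4]); print(o.x.round(4),abs(o.fun).max())
E
```

```text
[-0.4109, -0.3042, 2.0097, 0.135, 1.0156, -1.899] [0.5686, -0.181, 0.1301]
[-0.    -0.     1.571]
[-0.0335 -0.6405  0.8844  0.6122 -0.4973  0.5338] 0.02292412395849569
```

```bash
cat > kin.py <<'E'
from plan import *
from scipy.optimize import least_squares
Rz=lambda a:R.from_rotvec([0,0,a]); Ry=lambda a:R.from_rotvec([0,a,0])
def fk(q,P):
    a1,d1,L1,L2,e,Lt,l=P
    r1=Rz(q[0]); r2=r1*Ry(q[1]); r3=r2*Ry(q[2]); r4=r3*Rz(q[3]); r5=r4*Ry(q[4]); r6=r5*Rz(q[5])
    return r1.apply([a1,l,d1])+r2.apply([0,0,L1])+r3.apply([e,0,L2])+r5.apply([0,0,Lt]), r6*Rz(np.pi/2)
D=[([1.07718,.116013,1.44161,0,1.58398,-.0378],[.29714,.60609,.20929]),([-.46378,-.058643,1.744651,-.000311,1.455655,-1.892132],[.52998,-.23667,.13264]),([-0.4109, -0.3042, 2.0097, 0.135, 1.0156, -1.899], [0.5686, -0.181, 0.1301])]
f=lambda P:np.r_[np.concatenate([fk(a,P)[0]-b for a,b in D]),1e-3*np.array([P[0],P[4]])]
o=least_squares(f,[0,.3,.5,.6,0,.4,.02]); PAR=o.x
LO=np.array([-2.83,-.83,.07,-1.14,.01,-2.97]);HI=np.array([2.83,2.19,2.5,4.28,3,2.97])
def ik(p,Q,q0):
    g=lambda q:np.r_[(fk(q,PAR)[0]-p)*10,(fk(q,PAR)[1].inv()*Q).as_rotvec()]
    s=least_squares(g,np.clip(q0,LO+.05,HI-.05),bounds=(LO,HI)); return s.x,np.abs(s.fun).max()
if __name__=='__main__': print(PAR.round(4),abs(o.fun).max())
E
python3 kin.py
```

```text
[1.000e-04 1.361e-01 4.605e-01 6.201e-01 8.040e-02 3.120e-01 2.550e-02] 8.037271872409587e-05
```

```bash
cat > blk.py <<'E'
from kin import *
A=math.radians(25)
def grasp(x,y,yaw,up=0,a=A,off=.002,zend=.0066,r=None):
    """TCP pose gripping flat block, finger-end centre at height zend, contact shifted inward by off"""
    Q=tool(near(math.pi/2+yaw,r or cur()[1]),-a); X=Q.apply([1,0,0]); X[2]=0; X/=np.linalg.norm(X)
    # contact centroid approx 6 mm up the finger from its end
    zt=Q.apply([0,0,1]); end=np.array([x,y,0])+X*off; 
    c=end+0; c[2]=zend; E=c+zt*.005*np.array([1,1,0])   # end point a bit further along
    return E+zt*.0245+[0,0,up],Q
def place(tc,x,y,yaw,up=0,a=A):
    """tc block centre in tool frame"""
    Q=tool(near(math.pi/2+yaw,tool(1.5)),math.pi/2-a); return np.array([x,y,.0355+up])-Q.apply(tc),Q
if __name__=='__main__':
    q0=manip.state()['q']; r0=tool(1.5)
    for n,b in dict(M=(.5817,-.1725,-.126),L=(.6769,.1142,.217),R=(.4509,.0192,-.229)).items():
        p,Q=grasp(*b,r=r0); tc=Q.inv().apply(np.array([b[0],b[1],.008])-p)
        for up in(0,.08):
            q,e=ik(p+[0,0,up],Q,q0); print(n,up,p.round(3),q.round(2),round(e,4))
    print('tc',tc.round(4))
    for x in(.47,.5):
      for y in(.19,.2867,.38):
        for up in(0,.08):
            p,Q=place(tc,x,y,0,up); q,e=ik(p,Q,[.3,.3,1.7,0,2.3,-1.3]); print(x,y,up,p.round(3),q.round(2),round(e,4))
E
python3 blk.py
```

```text
M 0 [ 0.592 -0.174 -0.016] [-0.38 -0.1   2.09  0.16  0.73 -1.92] 0.0
M 0.08 [ 0.592 -0.174 -0.016] [-0.38 -0.2   2.03  0.14  0.89 -1.89] 0.0
L 0 [ 0.687  0.116 -0.016] [ 0.11  0.07  1.92  0.07  0.71 -1.72] 0.0
L 0.08 [ 0.687  0.116 -0.016] [ 0.11 -0.02  1.87  0.06  0.86 -1.71] 0.0
R 0 [ 0.461  0.017 -0.016] [ 0.06 -0.52  2.41 -0.16  0.84 -1.19] 0.0
R 0.08 [ 0.461  0.017 -0.016] [ 0.06 -0.62  2.33 -0.14  1.02 -1.23] 0.0
tc [-0.0005 -0.     -0.0258]
0.47 0.19 0 [0.446 0.19  0.025] [ 0.22  0.57  1.5   0.25  2.18 -1.33] 0.0
0.47 0.19 0.08 [0.446 0.19  0.105] [ 0.22  0.47  1.49  0.27  2.29 -1.3 ] 0.0
0.47 0.2867 0 [0.446 0.287 0.025] [ 0.34  0.62  1.42  0.38  2.17 -1.2 ] 0.0
0.47 0.2867 0.08 [0.446 0.287 0.105] [ 0.34  0.53  1.41  0.41  2.27 -1.15] 0.0
0.47 0.38 0 [0.446 0.38  0.025] [ 0.45  0.69  1.32  0.5   2.17 -1.07] 0.0
0.47 0.38 0.08 [0.446 0.38  0.105] [ 0.45  0.6   1.3   0.53  2.26 -1.01] 0.0
0.5 0.19 0 [0.476 0.19  0.025] [ 0.21  0.62  1.43  0.24  2.21 -1.33] 0.0
0.5 0.19 0.08 [0.476 0.19  0.105] [ 0.21  0.53  1.41  0.26  2.31 -1.3 ] 0.0
0.5 0.2867 0 [0.476 0.287 0.025] [ 0.33  0.67  1.35  0.37  2.2  -1.2 ] 0.0
0.5 0.2867 0.08 [0.476 0.287 0.105] [ 0.33  0.58  1.33  0.4   2.3  -1.15] 0.0
0.5 0.38 0 [0.476 0.38  0.025] [ 0.43  0.74  1.24  0.49  2.2  -1.07] 0.0
0.5 0.38 0.08 [0.476 0.38  0.105] [ 0.43  0.66  1.22  0.53  2.29 -1.01] 0.0
```

```bash
cat > blocks.py <<'E'
from h import *
from look import look
def blocks(n,guess):
    ims=look(n); out={}
    for k,g in guess.items():
        rs=[]
        for c in ims:
            try: 
                x,e,_=fit({c:ims[c]},'red',(.056,.056,.016),g[:2],g[2]); print(k,c,x.round(4),round(e,2))
            except Exception as ex: print(k,c,repr(ex)[:40])
    return ims
G=dict(M=(.5817,-.1725,-.126),L=(.6769,.1142,.217),R=(.4509,.0192,-.229))
E
python3 - <<'E'
from blocks import *
blocks('b0',G)
from blk import *
p,Q=grasp(*G['M'],up=.06); plan([(p,Q,.2,1)])
E
```

```text
M top [ 0.5829 -0.1739 -0.1605] 2.78
M side [ 0.5813 -0.1705 -0.1273] 0.24
L top [0.6771 0.1122 0.2223] 0.2
L side [0.6766 0.1162 0.2115] 0.24
R top [ 0.4511  0.0173 -0.2316] 0.17
R side [ 0.4504  0.0211 -0.2205] 0.44
x6: 0.2 0.12 0.069 0.581 -0.003 0.002 -0.001
```

Request:
drive_tool(moves="0.18 0.12 0.069 0.3 0 0 0; 0.18 0.12 0.069 0.581 0 0 0; 0.18 0.12 0.069 0.581 0 0 0; 0.18 0.12 0.069 0.581 0 0 0; 0.18 0.12 0.069 0.581 0 0 0; 0.18 0.12 0.069 0.581 0 0 0", newtons=80)

```text
clock: 26.68
eef_pos: [0.593, -0.1733, 0.0461]
eef_rot: [0.219, 0.062, 0.974, -0.016]
force: [0.7, -0.5, 0.2]
finger_gap: 0.0698
finger_force: 0.0
```

```bash
python3 - <<'E'
from blk import *
from blocks import G
print(cur()[0])
p,Q=grasp(*G['M'],up=.0); plan([(p,Q,.18,1)])
E
```

```text
[ 0.59299212 -0.17326077  0.04613121]
x5: 0.18 0.181 -0.003 0.37 -0.003 0.004 0
```

Request:
drive_tool(moves="0.18 0.05 -0.003 0.1 0 0 0; 0.18 0.1 -0.003 0.2 0 0 0; 0.18 0.15 -0.003 0.3 0 0 0; 0.18 0.178 -0.003 0.366 0 0 0; 0.18 0.178 -0.003 0.366 0 0 0; 0.18 0.178 -0.003 0.366 0 0 0")

```text
clock: 27.18
eef_pos: [0.5916, -0.1734, -0.0163]
eef_rot: [0.218, 0.062, 0.974, -0.016]
force: [0.3, -1.1, 0.6]
finger_gap: 0.0702
finger_force: 0.0
```

Request:
drive_tool(moves="0.25 0 0 0 0 0 0; 0.3 0 0 0 0 0 0; 0.35 0 0 0 0 0 0; 0.45 0 0 0 0 0 0; 0.45 0 0 0 0 0 0; 0.45 0 0 0 0 0 0")

```text
clock: 27.68
eef_pos: [0.5921, -0.1735, -0.0154]
eef_rot: [0.219, 0.062, 0.974, -0.016]
force: [-8.1, 2.3, 12.7]
finger_gap: 0.0538
finger_force: 84.0
```

```bash
cat >> blk.py <<'E'
def go(b,tgt,c=.45):
    p,r=cur(); tc=r.inv().apply(np.array([b[0],b[1],.008])-p); print('tc',tc.round(4).tolist())
    P,Q=place(tc,*tgt,0,up=.07); plan([(p+[0,0,.1],r,c,-2),(P,Q,c,1)])
E
python3 - <<'E'
from blk import *
from blocks import G
go(G['M'],(.485,.3817))
E
```

```text
tc [-0.0006, -0.0004, -0.0256]
x3: 0.45 -0.285 -0.003 -0.602 0 0 0
x4: 0.45 0.324 0.987 -0.18 0.008 0.278 -0.024
x4: 0.45 0.333 0.987 -0.045 0.008 0.274 -0.024
x4: 0.45 0.284 0.987 0.076 0.007 0.271 -0.023
x6: 0.45 0.129 0.658 0.112 0.005 0.179 -0.016
```

Request:
drive_tool(moves="0.45 -0.08 -0.003 -0.2 0 0 0; 0.45 -0.18 -0.003 -0.4 0 0 0; 0.45 -0.285 -0.003 -0.602 0 0 0; 0.45 -0.285 -0.003 -0.602 0 0 0")

```text
clock: 28.02
eef_pos: [0.5942, -0.1743, 0.091]
eef_rot: [0.222, 0.062, 0.973, -0.017]
force: [0.7, -0.8, -0.2]
finger_gap: 0.0537
finger_force: 86.3
```

Request:
drive_tool(moves="0.45 0.08 0.25 -0.045 0.002 0.07 -0.006; 0.45 0.16 0.5 -0.09 0.004 0.14 -0.012; 0.45 0.24 0.75 -0.135 0.006 0.21 -0.018; 0.45 0.324 0.987 -0.18 0.008 0.278 -0.024; 0.45 0.324 0.987 -0.18 0.008 0.278 -0.024")

```text
clock: 28.43
eef_pos: [0.5555, -0.0143, 0.0864]
eef_rot: [-0.002, 0.045, 0.999, -0.011]
force: [0.7, -0.3, -2.2]
finger_gap: 0.0534
finger_force: 86.2
```

Request:
drive_tool(moves="0.45 0.08 0.25 -0.01 0.002 0.07 -0.006; 0.45 0.16 0.5 -0.02 0.004 0.14 -0.012; 0.45 0.25 0.75 -0.035 0.006 0.21 -0.018; 0.45 0.333 0.987 -0.045 0.008 0.274 -0.024; 0.45 0.333 0.987 -0.045 0.008 0.274 -0.024")

```text
clock: 28.85
eef_pos: [0.5187, 0.1376, 0.0871]
eef_rot: [-0.217, 0.028, 0.976, -0.008]
force: [1.0, -0.2, -2.0]
finger_gap: 0.0535
finger_force: 86.2
```

Request:
drive_tool(moves="0.45 0.07 0.25 0.02 0.002 0.07 -0.006; 0.45 0.14 0.5 0.04 0.004 0.14 -0.012; 0.45 0.21 0.75 0.06 0.006 0.21 -0.018; 0.45 0.284 0.987 0.076 0.007 0.271 -0.023; 0.45 0.284 0.987 0.076 0.007 0.271 -0.023")

```text
clock: 29.27
eef_pos: [0.4825, 0.2876, 0.0887]
eef_rot: [-0.42, 0.011, 0.908, -0.004]
force: [-0.5, 0.0, -1.9]
finger_gap: 0.0536
finger_force: 86.2
```

```bash
python3 - <<'E'
from blk import *
s=manip.state(); print(cur()[0],s['finger_gap'],s['finger_force'],s['q'].round(2))
P,Q=place([-0.0006, -0.0004, -0.0256],.485,.3817,0,.07); plan([(P,Q,.45,1)])
E
```

```text
[0.48250791 0.28759818 0.0886846 ] 0.053584455646812044 86.23082399368286 [ 0.35  0.46  1.4   0.3   2.09 -1.16]
x6: 0.45 0.138 0.627 0.08 0.003 0.171 -0.014
```

Request:
drive_tool(moves="0.45 0.05 0.25 0.03 0.001 0.07 -0.006; 0.45 0.138 0.627 0.08 0.003 0.171 -0.014; 0.45 0.138 0.627 0.08 0.003 0.171 -0.014; 0.45 0.138 0.627 0.08 0.003 0.171 -0.014; 0.45 0.138 0.627 0.08 0.003 0.171 -0.014; 0.45 0.138 0.627 0.08 0.003 0.171 -0.014")

```text
clock: 29.77
eef_pos: [0.4638, 0.3774, 0.0983]
eef_rot: [-0.532, 0.002, 0.847, 0.001]
force: [1.1, 0.5, -1.0]
finger_gap: 0.0533
finger_force: 86.3
```

```bash
python3 - <<'E'
from blk import *
s=manip.state(); print(cur()[0],s['finger_gap'],s['finger_force'])
P,Q=place([-0.0006, -0.0004, -0.0256],.485,.3817,0,0.); plan([(P,Q,.45,1)])
from h import *
im=save('side','b1'); u,v=proj('side',[.485,.38,.1]).astype(int)
cv2.imwrite('pics/b1c.png',cv2.resize(im[max(v-50,0):v+50,u-50:u+50,::-1],(600,600),interpolation=cv2.INTER_CUBIC))
E
```

```text
[0.46375318 0.37743294 0.09831776] 0.0532699481636282 86.28997206687927
x5: 0.45 -0.433 0.031 0.225 0.003 0.008 -0.001
```

View pics/b1c.png

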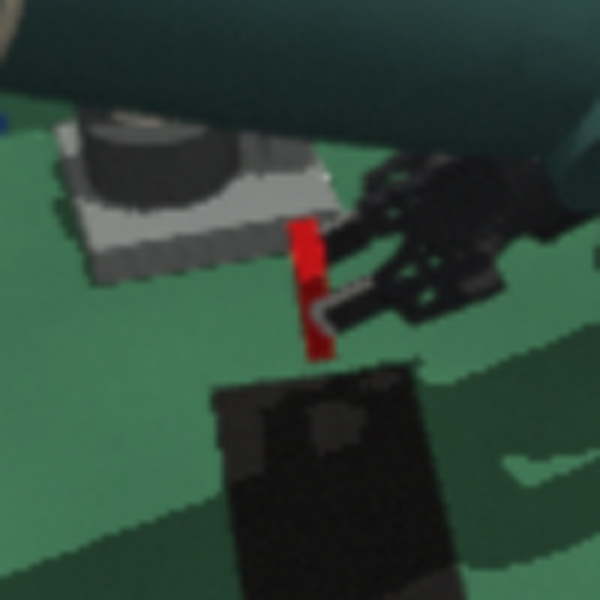

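Request:
drive_tool(moves="0.45 -0.2 0.031 0.1 0.003 0.008 0; 0.45 -0.35 0.031 0.18 0.003 0.008 0; 0.45 -0.41 0.031 0.214 0.003 0.008 0; 0.45 -0.433 0.031 0.225 0.003 0.008 0; 0.45 -0.433 0.031 0.225 0.003 0.008 0; 0.45 -0.433 0.031 0.225 0.003 0.008 0")

```text
clock: 30.32
eef_pos: [0.4618, 0.3825, 0.0268]
eef_rot: [-0.537, 0.0, 0.843, -0.0]
force: [-0.2, 0.2, -1.8]
finger_gap: 0.0533
finger_force: 86.2
```

```bash
python3 - <<'E'
from blk import *
s=manip.state(); print(cur()[0],s['finger_gap'],s['force'])
P,Q=place([-0.0006, -0.0004, -0.0256],.485,.3817,0,0.); plan([(P,Q,.45,1)])
E
```

```text
[0.4617761  0.38249324 0.02676429] 0.053323986089503575 [-0.21858046  0.22465007 -1.7619085 ]
x4: 0.45 -0.009 -0.003 0.006 0 0 0
```

Request:
drive_tool(moves="0.45 -0.009 0 0.006 0 0 0; 0.45 -0.013 0 0.007 0 0 0; 0.45 -0.013 0 0.007 0 0 0")

```text
clock: 30.57
eef_pos: [0.4613, 0.3827, 0.024]
eef_rot: [-0.538, -0.0, 0.843, -0.0]
force: [2.0, 0.4, 3.6]
finger_gap: 0.0537
finger_force: 86.6
```

Request:
drive_tool(moves="0.4 0 0 0 0 0 0; 0.35 0 0 0 0 0 0; 0.3 0 0 0 0 0 0; 0.25 0 0 0 0 0 0; 0.2 0 0 0 0 0 0; 0.18 0 0 0 0 0 0; 0.18 0 0 0 0 0 0; 0.18 0 0 -0.15 0 0 0; 0.18 0 0 -0.3 0 0 0; 0.18 0 0 -0.45 0 0 0; 0.18 0 0 -0.6 0 0 0")

```text
clock: 31.48
eef_pos: [0.5433, 0.3826, 0.0612]
eef_rot: [-0.538, 0.0, 0.843, -0.001]
force: [-0.9, -0.3, 0.3]
finger_gap: 0.0696
finger_force: 0.0
```

```bash
python3 - <<'E'
from blk import *
from blocks import *
ims=blocks('b2',{k:G[k] for k in'LR'})
for c in ims:
    try: print('M',fit({c:ims[c]},'red',(.016,.056,.056),(.485,.3817),0,.006)[:2])
    except Exception as e: print(e)
p,r=cur(); P,Q=grasp(*G['L'],up=.08,r=tool(1.5)); plan([(p+[0,0,.08],r,.18,-2),(P,Q,.18,1)])
E
```

```text
L top [0.6771 0.1122 0.2224] 0.2
L side [0.6766 0.1161 0.2112] 0.24
R top [ 0.4511  0.0173 -0.2336] 0.17
R side [ 0.4505  0.0211 -0.2252] 0.24
M (array([ 4.86374617e-01,  3.84085925e-01, -2.35166447e-04]), np.float64(0.3889167047754524))
M (array([0.48553825, 0.38458302, 0.        ]), np.float64(0.3995919870740643))
x2: 0.18 0.483 0 -0.226 0 0 0
x8: 0.18 -0.484 -0.987 -0.357 0.029 -0.554 -0.081
x9: 0.18 -0.359 -0.841 0.103 0.024 -0.441 -0.064
```

Request:
drive_tool(moves="0.18 0.25 0 -0.12 0 0 0; 0.18 0.483 0 -0.226 0 0 0; 0.18 0.483 0 -0.226 0 0 0")

```text
clock: 31.83
eef_pos: [0.5437, 0.3833, 0.148]
eef_rot: [-0.535, -0.001, 0.845, 0.001]
force: [1.2, -0.4, 2.2]
finger_gap: 0.0703
finger_force: 0.0
```

Request:
drive_tool(moves="0.18 -0.06 -0.12 -0.04 0.004 -0.07 -0.01; 0.18 -0.12 -0.24 -0.09 0.008 -0.14 -0.02; 0.18 -0.18 -0.37 -0.13 0.012 -0.21 -0.03; 0.18 -0.24 -0.5 -0.18 0.016 -0.28 -0.04; 0.18 -0.3 -0.62 -0.22 0.02 -0.35 -0.05; 0.18 -0.36 -0.74 -0.27 0.023 -0.42 -0.06; 0.18 -0.42 -0.86 -0.31 0.026 -0.49 -0.07; 0.18 -0.484 -0.987 -0.357 0.029 -0.554 -0.081; 0.18 -0.484 -0.987 -0.357 0.029 -0.554 -0.081")

```text
clock: 32.58
eef_pos: [0.6219, 0.2321, 0.0981]
eef_rot: [-0.128, -0.064, 0.99, 0.014]
force: [0.2, 0.0, 1.2]
finger_gap: 0.0699
finger_force: 0.0
```

```bash
python3 - <<'E'
from blk import *
L=(.6769,.1142,.217)
P,Q=grasp(*L,up=.05,r=tool(1.5)); plan([(P,Q,.18,1)])
E
```

```text
x9: 0.18 -0.423 -0.836 0.292 0.022 -0.438 -0.063
```

Request:
drive_tool(moves="0.18 -0.08 -0.15 -0.05 0.004 -0.07 -0.01; 0.18 -0.15 -0.3 -0.1 0.008 -0.14 -0.02; 0.18 -0.22 -0.45 -0.1 0.012 -0.21 -0.03; 0.18 -0.3 -0.6 -0.1 0.016 -0.28 -0.04; 0.18 -0.36 -0.72 0 0.02 -0.35 -0.05; 0.18 -0.423 -0.836 0.15 0.022 -0.42 -0.06; 0.18 -0.423 -0.836 0.292 0.022 -0.438 -0.063; 0.18 -0.423 -0.836 0.292 0.022 -0.438 -0.063; 0.18 -0.423 -0.836 0.292 0.022 -0.438 -0.063; 0.18 -0.423 -0.836 0.292 0.022 -0.438 -0.063")

```text
clock: 33.42
eef_pos: [0.6878, 0.1198, 0.0353]
eef_rot: [0.211, -0.106, 0.971, 0.024]
force: [-0.6, -0.1, 0.6]
finger_gap: 0.0702
finger_force: 0.0
```

```bash
python3 - <<'E'
from blk import *
L=(.6769,.1142,.217); print(cur()[0])
P,Q=grasp(*L,r=tool(1.5)); plan([(P,Q,.18,1)])
E
```

```text
[0.68775853 0.1197593  0.03530325]
x5: 0.18 0.149 -0.021 0.305 0.002 -0.005 0
```

Request:
drive_tool(moves="0.18 0.02 -0.021 0.03 0 0 0; 0.18 0.06 -0.021 0.12 0.002 -0.005 0; 0.18 0.1 -0.021 0.2 0.002 -0.005 0; 0.18 0.147 -0.021 0.302 0.002 -0.005 0; 0.18 0.147 -0.021 0.302 0.002 -0.005 0; 0.18 0.147 -0.021 0.302 0.002 -0.005 0")

```text
clock: 33.92
eef_pos: [0.6859, 0.116, -0.0177]
eef_rot: [0.214, -0.105, 0.971, 0.023]
force: [0.2, 0.6, 0.6]
finger_gap: 0.0703
finger_force: 0.0
```

Request:
drive_tool(moves="0.25 0 0 0 0 0 0; 0.3 0 0 0 0 0 0; 0.35 0 0 0 0 0 0; 0.45 0 0 0 0 0 0; 0.45 0 0 0 0 0 0; 0.45 0 0 0 0 0 0")

```text
clock: 34.42
eef_pos: [0.687, 0.1159, -0.015]
eef_rot: [0.216, -0.105, 0.97, 0.023]
force: [-3.7, 0.5, 8.7]
finger_gap: 0.0537
finger_force: 84.4
```

```bash
python3 - <<'E'
from blk import *
go((.6769,.1142,.217),(.485,.2867))
E
```

```text
tc [-0.0005, 0.0005, -0.0252]
x3: 0.45 -0.283 -0.001 -0.604 0 0 0
x9: 0.45 0.743 0.987 -0.401 -0.036 0.688 0.099
x7: 0.45 0.358 0.381 0.261 -0.016 0.309 0.044
```

Request:
drive_tool(moves="0.45 -0.08 0 -0.2 0 0 0; 0.45 -0.18 0 -0.4 0 0 0; 0.45 -0.283 0 -0.604 0 0 0; 0.45 -0.283 0 -0.604 0 0 0")

```text
clock: 34.75
eef_pos: [0.6894, 0.1163, 0.0923]
eef_rot: [0.22, -0.105, 0.97, 0.023]
force: [0.7, 0.3, 0.7]
finger_gap: 0.0535
finger_force: 85.2
```

Request:
drive_tool(moves="0.45 0.08 0.11 -0.04 -0.004 0.076 0.011; 0.45 0.16 0.22 -0.09 -0.008 0.152 0.022; 0.45 0.25 0.33 -0.13 -0.012 0.228 0.033; 0.45 0.33 0.44 -0.18 -0.016 0.305 0.044; 0.45 0.41 0.55 -0.22 -0.02 0.38 0.055; 0.45 0.5 0.66 -0.27 -0.024 0.458 0.066; 0.45 0.58 0.77 -0.31 -0.028 0.535 0.077; 0.45 0.66 0.88 -0.36 -0.032 0.61 0.088; 0.45 0.743 0.987 -0.401 -0.036 0.688 0.099; 0.45 0.743 0.987 -0.401 -0.036 0.688 0.099")

```text
clock: 35.58
eef_pos: [0.5295, 0.2349, 0.088]
eef_rot: [-0.325, -0.036, 0.945, 0.007]
force: [0.0, 0.2, -2.7]
finger_gap: 0.0536
finger_force: 85.2
```

```bash
python3 - <<'E'
from blk import *
s=manip.state(); print(cur()[0],s['finger_gap'])
P,Q=place([-0.0005,0.0005,-.0252],.485,.2867,0,.06); plan([(P,Q,.45,1)])
E
```

```text
[0.52953709 0.23485318 0.08797585] 0.05359586877238197
x7: 0.45 0.319 0.369 0.287 -0.017 0.301 0.043
```

Request:
drive_tool(moves="0.45 0.08 0.09 0.05 -0.004 0.075 0.011; 0.45 0.16 0.18 0.12 -0.008 0.15 0.022; 0.45 0.24 0.28 0.2 -0.012 0.225 0.033; 0.45 0.319 0.369 0.287 -0.017 0.301 0.043; 0.45 0.319 0.369 0.287 -0.017 0.301 0.043; 0.45 0.319 0.369 0.287 -0.017 0.301 0.043; 0.45 0.319 0.369 0.287 -0.017 0.301 0.043")

```text
clock: 36.17
eef_pos: [0.4645, 0.2845, 0.0878]
eef_rot: [-0.531, -0.001, 0.848, 0.001]
force: [0.0, -1.0, -0.4]
finger_gap: 0.0534
finger_force: 85.2
```

```bash
python3 - <<'E'
from blk import *
s=manip.state(); print(cur()[0],s['finger_gap'])
P,Q=place([-0.0005,0.0005,-.0252],.485,.2867,0,-.0015); plan([(P,Q,.45,1)])
E
```

```text
[0.46451512 0.28452009 0.0877827 ] 0.05335786397508484
x5: 0.45 -0.376 0.01 0.202 0.001 0.01 0.002
```

Request:
drive_tool(moves="0.45 -0.15 0.01 0.08 0.001 0.01 0.002; 0.45 -0.28 0.01 0.15 0.001 0.01 0.002; 0.45 -0.35 0.01 0.188 0.001 0.01 0.002; 0.45 -0.37 0.01 0.199 0.001 0.01 0.002; 0.45 -0.37 0.01 0.199 0.001 0.01 0.002; 0.45 -0.37 0.01 0.199 0.001 0.01 0.002")

```text
clock: 36.67
eef_pos: [0.4614, 0.2865, 0.0256]
eef_rot: [-0.538, 0.0, 0.843, -0.0]
force: [0.4, -0.9, -1.3]
finger_gap: 0.0537
finger_force: 85.2
```

```bash
python3 - <<'E'
from blk import *
s=manip.state(); print(cur()[0],s['force'])
P,Q=place([-0.0005,0.0005,-.0252],.485,.2867,0,-.0015); plan([(P,Q,.45,1)])
E
```

```text
[0.46139896 0.28646872 0.02562473] [ 0.41690654 -0.85523754 -1.33715677]
x4: 0.45 -0.013 -0.002 0.002 0 -0.002 0
```

Request:
drive_tool(moves="0.45 -0.01 0 0.005 0 0 0; 0.45 -0.013 0 0.006 0 0 0; 0.45 -0.013 0 0.006 0 0 0")

```text
clock: 36.92
eef_pos: [0.461, 0.2866, 0.0231]
eef_rot: [-0.539, 0.0, 0.842, -0.0]
force: [2.8, 0.9, 5.5]
finger_gap: 0.053
finger_force: 85.6
```

Request:
drive_tool(moves="0.4 0 0 0 0 0 0; 0.35 0 0 0 0 0 0; 0.3 0 0 0 0 0 0; 0.25 0 0 0 0 0 0; 0.2 0 0 0 0 0 0; 0.18 0 0 0 0 0 0; 0.18 0 0 0 0 0 0; 0.18 0 0 -0.15 0 0 0; 0.18 0 0 -0.3 0 0 0; 0.18 0 0 -0.45 0 0 0; 0.18 0 0 -0.6 0 0 0; 0.18 0.25 0 -0.72 0 0 0; 0.18 0.48 0 -0.83 0 0 0; 0.18 0.48 0 -0.83 0 0 0")

```text
clock: 38.08
eef_pos: [0.5454, 0.287, 0.1465]
eef_rot: [-0.536, -0.001, 0.844, 0.001]
force: [1.0, 0.8, 1.3]
finger_gap: 0.0702
finger_force: 0.0
```

```bash
cat > st.py <<'E'
from blocks import *
def stand(ims,pts):
    for q in pts:
        for c in ims:
            try: x,e,_=fit({c:ims[c]},'red',(.016,.056,.056),q,0,.006); print('stand',c,x.round(4),round(e,2))
            except Exception as ex: print(ex)
E
python3 - <<'E'
from blk import *
from st import *
ims=blocks('b3',{'R':G['R']}); stand(ims,[(.485,.3845),(.485,.2887)])
P,Q=grasp(.4509,.0192,-.229,up=.08,r=tool(1.5)); plan([(P,Q,.18,1)])
E
```

```text
R top [ 0.4512  0.0173 -0.2317] 0.17
R side [ 0.4505  0.0211 -0.2261] 0.24
stand top [ 4.863e-01  3.823e-01 -1.000e-04] 0.24
stand side [0.4854 0.3306 0.    ] 4.43
stand top [0.4858 0.2859 0.    ] 0.68
stand side [0.4854 0.3306 0.    ] 4.43
x7: 0.18 -0.127 -0.987 0.393 -0.031 -0.546 0.083
x9: 0.18 0.067 -0.826 0.299 -0.025 -0.451 0.069
```

Request:
drive_tool(moves="0.18 -0.01 -0.14 0.04 -0.004 -0.07 0.01; 0.18 -0.03 -0.28 0.1 -0.008 -0.14 0.02; 0.18 -0.05 -0.42 0.16 -0.012 -0.21 0.03; 0.18 -0.06 -0.56 0.22 -0.016 -0.28 0.04; 0.18 -0.08 -0.7 0.28 -0.02 -0.35 0.05; 0.18 -0.1 -0.84 0.34 -0.024 -0.42 0.06; 0.18 -0.12 -0.95 0.38 -0.028 -0.49 0.075; 0.18 -0.127 -0.987 0.393 -0.031 -0.546 0.083; 0.18 -0.127 -0.987 0.393 -0.031 -0.546 0.083")

```text
clock: 38.93
eef_pos: [0.4965, 0.1375, 0.0978]
eef_rot: [-0.137, 0.066, 0.988, -0.015]
force: [-1.4, -0.6, 0.4]
finger_gap: 0.0701
finger_force: 0.0
```

```bash
python3 - <<'E'
from blk import *
print(cur()[0]); P,Q=grasp(.4509,.0192,-.229,up=.06,r=tool(1.5)); plan([(P,Q,.18,1)])
E
```

```text
[0.49650339 0.13748494 0.09778626]
x9: 0.18 0.021 -0.81 0.416 -0.026 -0.449 0.068
```

Request:
drive_tool(moves="0.18 0.01 -0.14 0.02 -0.004 -0.07 0.01; 0.18 0.01 -0.28 0.06 -0.008 -0.14 0.02; 0.18 0.02 -0.42 0.1 -0.012 -0.21 0.03; 0.18 0.02 -0.56 0.2 -0.016 -0.28 0.04; 0.18 0.02 -0.7 0.28 -0.02 -0.35 0.05; 0.18 0.021 -0.81 0.36 -0.024 -0.42 0.06; 0.18 0.021 -0.81 0.416 -0.026 -0.449 0.068; 0.18 0.021 -0.81 0.416 -0.026 -0.449 0.068; 0.18 0.021 -0.81 0.416 -0.026 -0.449 0.068; 0.18 0.021 -0.81 0.416 -0.026 -0.449 0.068")

```text
clock: 39.77
eef_pos: [0.4631, 0.0182, 0.0452]
eef_rot: [0.211, 0.111, 0.971, -0.024]
force: [0.5, -0.1, 1.2]
finger_gap: 0.0701
finger_force: 0.0
```

```bash
python3 - <<'E'
from blk import *
s=manip.state(); print(cur()[0],s['q'].round(2)); P,Q=grasp(.4509,.0192,-.229,r=tool(1.5)); plan([(P,Q,.18,1)])
E
```

```text
[0.46307888 0.0182196  0.04521924] [ 0.06 -0.59  2.34 -0.14  0.98 -1.22]
x5: 0.18 0.178 -0.012 0.364 0 -0.005 0.001
```

Request:
drive_tool(moves="0.18 0.05 -0.012 0.1 0 0 0; 0.18 0.1 -0.012 0.2 0 -0.005 0; 0.18 0.15 -0.012 0.3 0 -0.005 0; 0.18 0.177 -0.012 0.361 0 -0.005 0; 0.18 0.177 -0.012 0.361 0 -0.005 0; 0.18 0.177 -0.012 0.361 0 -0.005 0")

```text
clock: 40.27
eef_pos: [0.461, 0.0166, -0.0156]
eef_rot: [0.215, 0.111, 0.97, -0.025]
force: [1.0, -0.5, 0.1]
finger_gap: 0.0698
finger_force: 0.0
```

Request:
drive_tool(moves="0.25 0 0 0 0 0 0; 0.3 0 0 0 0 0 0; 0.35 0 0 0 0 0 0; 0.45 0 0 0 0 0 0; 0.45 0 0 0 0 0 0; 0.45 0 0 0 0 0 0")

```text
clock: 40.77
eef_pos: [0.4616, 0.0165, -0.014]
eef_rot: [0.217, 0.111, 0.969, -0.025]
force: [-6.1, 1.7, 11.1]
finger_gap: 0.0533
finger_force: 83.8
```

```bash
python3 - <<'E'
from blk import *
go((.4509,.0192,-.229),(.485,.1897))
E
```

```text
tc [0.0006, 0.0002, -0.0246]
x3: 0.45 -0.285 0 -0.603 0 0 0
x12: 0.45 0.178 0.987 -0.139 0.048 0.875 -0.133
x5: 0.45 0.009 0.142 -0.004 0.007 0.123 -0.018
```

Request:
drive_tool(moves="0.45 -0.08 0 -0.2 0 0 0; 0.45 -0.18 0 -0.4 0 0 0; 0.45 -0.285 0 -0.603 0 0 0; 0.45 -0.285 0 -0.603 0 0 0")

```text
clock: 41.1
eef_pos: [0.4635, 0.0165, 0.0924]
eef_rot: [0.221, 0.111, 0.969, -0.024]
force: [1.2, 0.3, 1.2]
finger_gap: 0.0538
finger_force: 85.5
```

Request:
drive_tool(moves="0.45 0.015 0.08 -0.01 0.004 0.073 -0.011; 0.45 0.03 0.16 -0.023 0.008 0.146 -0.022; 0.45 0.045 0.25 -0.035 0.012 0.22 -0.033; 0.45 0.06 0.33 -0.046 0.016 0.292 -0.044; 0.45 0.075 0.41 -0.058 0.02 0.365 -0.055; 0.45 0.09 0.49 -0.07 0.024 0.437 -0.066; 0.45 0.105 0.58 -0.08 0.028 0.51 -0.077; 0.45 0.12 0.66 -0.093 0.032 0.583 -0.089; 0.45 0.135 0.74 -0.105 0.036 0.656 -0.1; 0.45 0.15 0.82 -0.116 0.04 0.73 -0.111; 0.45 0.165 0.9 -0.128 0.044 0.8 -0.122; 0.45 0.178 0.987 -0.139 0.048 0.875 -0.133; 0.45 0.178 0.987 -0.139 0.048 0.875 -0.133; 0.45 0.178 0.987 -0.139 0.048 0.875 -0.133")

```text
clock: 42.27
eef_pos: [0.4622, 0.1682, 0.0898]
eef_rot: [-0.455, 0.015, 0.89, -0.004]
force: [-0.9, -0.5, -1.6]
finger_gap: 0.0536
finger_force: 85.5
```

```bash
python3 - <<'E'
from blk import *
s=manip.state(); print(cur()[0],s['finger_gap'])
P,Q=place([.0006,0.0002,-.0246],.485,.1897,0,.05); plan([(P,Q,.45,1)])
E
```

```text
[0.46223259 0.16824754 0.08982614] 0.0536143821257665
x5: 0.45 -0.081 0.144 0.057 0.006 0.12 -0.019
```

Request:
drive_tool(moves="0.45 -0.02 0.07 0.02 0.003 0.06 -0.01; 0.45 -0.081 0.144 0.057 0.006 0.12 -0.019; 0.45 -0.081 0.144 0.057 0.006 0.12 -0.019; 0.45 -0.081 0.144 0.057 0.006 0.12 -0.019; 0.45 -0.081 0.144 0.057 0.006 0.12 -0.019")

```text
clock: 42.68
eef_pos: [0.4632, 0.189, 0.078]
eef_rot: [-0.534, -0.0, 0.846, 0.001]
force: [-0.6, -0.3, 0.1]
finger_gap: 0.0529
finger_force: 85.5
```

```bash
python3 - <<'E'
from blk import *
s=manip.state(); print(cur()[0],s['finger_gap'])
P,Q=place([.0006,0.0002,-.0246],.485,.1897,0,.0); plan([(P,Q,.45,1)])
E
```

```text
[0.46324198 0.18899737 0.07799054] 0.05294063736445428
x5: 0.45 -0.321 0.003 0.155 0.001 0.005 0.001
```

Request:
drive_tool(moves="0.45 -0.12 0.003 0.06 0 0.005 0; 0.45 -0.22 0.003 0.11 0.001 0.005 0; 0.45 -0.29 0.003 0.14 0.001 0.005 0; 0.45 -0.312 0.003 0.151 0.001 0.005 0; 0.45 -0.312 0.003 0.151 0.001 0.005 0; 0.45 -0.312 0.003 0.151 0.001 0.005 0")

```text
clock: 43.18
eef_pos: [0.4624, 0.1899, 0.0251]
eef_rot: [-0.539, -0.001, 0.842, 0.0]
force: [-0.0, -0.4, -0.9]
finger_gap: 0.0535
finger_force: 85.5
```

Request:
drive_tool(moves="0.45 -0.009 0 0.004 0 0 0; 0.45 -0.009 0 0.004 0 0 0")

```text
clock: 43.35
eef_pos: [0.4625, 0.1899, 0.0237]
eef_rot: [-0.539, -0.001, 0.842, 0.0]
force: [0.5, -0.4, 2.3]
finger_gap: 0.0537
finger_force: 85.7
```

Contact. Release and back off well clear for a look.

Request:
drive_tool(moves="0.4 0 0 0 0 0 0; 0.35 0 0 0 0 0 0; 0.3 0 0 0 0 0 0; 0.25 0 0 0 0 0 0; 0.2 0 0 0 0 0 0; 0.18 0 0 0 0 0 0; 0.18 0 0 0 0 0 0; 0.18 0 0 -0.15 0 0 0; 0.18 0 0 -0.3 0 0 0; 0.18 0 0 -0.45 0 0 0; 0.18 0 0 -0.6 0 0 0; 0.18 0.25 0 -0.72 0 0 0; 0.18 0.6 0 -0.83 0 0 0; 0.18 0.9 0 -0.83 0 0 0; 0.18 0.9 0 -0.83 0 0 0")

```text
clock: 44.6
eef_pos: [0.5188, 0.1899, 0.2028]
eef_rot: [-0.537, -0.001, 0.843, 0.001]
force: [0.9, 0.7, 0.9]
finger_gap: 0.0699
finger_force: 0.0
```

Request:
drive_tool(moves="0.18 0 -0.2 -0.1 0 -0.07 0; 0.18 0 -0.4 -0.2 0 -0.14 0; 0.18 0 -0.4 -0.2 0 -0.21 0; 0.18 0 -0.4 -0.2 0 -0.28 0; 0.18 0 -0.4 -0.2 0 -0.35 0; 0.18 0 -0.4 -0.2 0 -0.35 0; 0.18 0 -0.4 -0.2 0 -0.35 0")

```text
clock: 45.18
eef_pos: [0.5456, 0.1299, 0.2116]
eef_rot: [-0.29, -0.001, 0.957, 0.0]
force: [0.0, -0.5, -0.2]
finger_gap: 0.0699
finger_force: 0.0
```

```bash
python3 - <<'E'
from st import *
ims=look('f0')
stand({'top':ims['top']},[(.485,.3845),(.485,.2887),(.485,.19)])
# acc & pile: box hull fits on light housing in both views
k=np.uint8([[1]])
for c in ims:
    h=cv2.cvtColor(cv2.resize(ims[c],None,fx=4,fy=4,interpolation=cv2.INTER_CUBIC),cv2.COLOR_RGB2HSV); print(c,[h[tuple((proj(c,[.447+d,-.375,z])[::-1]*4).astype(int))].tolist() for d,z in((0,.078),(.03,.056),(-.042,.008))])
for c in ims:
    for n,(x,y,s) in dict(mat=(.5,.28,60),base=(.447,-.375,40)).items():
        u,v=proj(c,[x,y,.03]).astype(int); t=ims[c][max(0,v-s):v+s,max(0,u-s):u+s,::-1]; cv2.imwrite(f'pics/f0{c}{n}.png',cv2.resize(t,(300,300),interpolation=cv2.INTER_CUBIC))
I=lambda n:cv2.imread(f'pics/f0{n}.png')
cv2.imwrite('pics/f0all.png',np.vstack([np.hstack([I('topmat'),I('topbase')]),np.hstack([I('sidemat'),I('sidebase')])]))
E
```

```text
stand top [0.4863 0.3823 0.    ] 0.24
stand top [0.4858 0.2872 0.0044] 0.28
stand top [0.4863 0.1908 0.    ] 0.56
top [[30, 4, 176], [85, 15, 104], [15, 9, 118]]
side [[14, 15, 190], [19, 153, 170], [18, 12, 106]]
```

View pics/f0all.png

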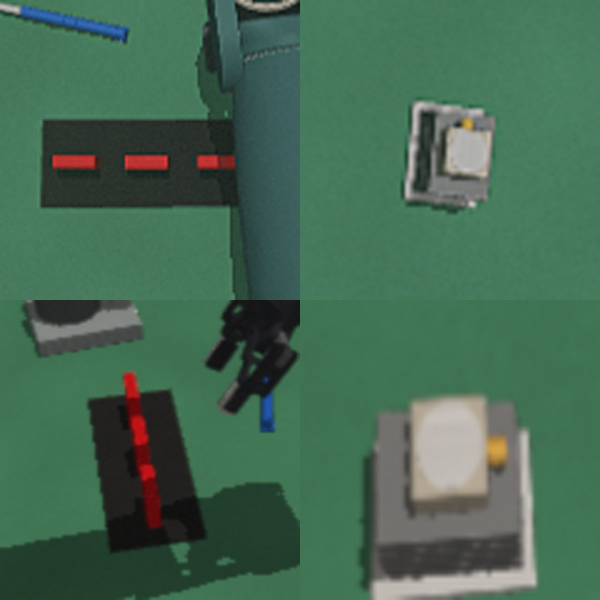

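```bash
sed -i "s/'dark':(V<75)/'dark':(V<75),'lite':(V>145)\&(S<75)/" h.py; python3 - <<'E'
from h import *
for c in('top','side'):
    im=cv2.imread(f'pics/f0{c}.png')[:,:,::-1].copy()
    for d in((.04,.04,1e-4),): print(c,*[np.round(a,4) for a in fit({c:im},'lite',d,(.447,-.375),-.144,.078)[:2]])
    for q in ('pad1','block1','acc','stud1','hammer'): pass
E
```

```text
top [ 0.449  -0.3729 -0.1327] 0.417
side [ 0.4479 -0.3713 -0.1356] 0.5545
```

```bash
python3 -c "
from workcell import manip
print(manip.hand_in())"
```

```text
the job is handed in; nothing more can be done
None
```

I handed the job in at about 45 s: all four pads are piled squarely on the base plate, the accelerometer sits flat on top about 3 mm off the middle by my measurement (I left it there), and the three red blocks stand on edge on the mat about 40 mm apart.

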